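# Load the slide carriage of the microscope and start the scan

### The job

Lay the green-lidded chamber slide flat in the empty middle pocket of the pulled-out slide carriage, then slide the carriage along its rails, fully home against the end stop under the objective; it binds if it is pushed off its centre line, so push it squarely at the middle plate and never force it. Then turn the eccentric clamp knob anticlockwise until its brass lobe bears firmly on the carriage, and press the green start button down and let it come back up. Leave the orange-lidded slide, the white cup and the amber jar alone.

Things in the scene. Friction and masses are not known exactly. Their poses are not given: they have to be found in the camera images.
- stage: Fixed bench microscope with a long loading stage. Origin at bench height below the centre of the carriage when home; +x = loading direction (roughly world +y), +y roughly towards the robot, z up. Black bed: top 40 mm above the bench, x -245 to +70, y +-88 mm. Two bare aluminium rails x -245 to +50 mm, inner faces y +-79 mm, 8 mm (+y) and 18 mm (-y) above the bed. End stop at x = +48 mm.
- optic (a point): Lowest point of the objective, 100 mm above the bench, over stage x = +35 mm. Above it: black nosepiece and cream head, radius 36 mm, from 200 mm up; an arm 255 to 300 mm up leads from here (+x) to the cream limb at stage x 130 to 190 mm; the eyepiece leans towards stage -y. Keep the hand clear of it.
- carriage: Loose slide carriage on the bed between the rails, about 0.42 kg: dark grey plate 96 (x) x 148 (y) x 10 mm; origin centre of its underside, x = loading direction. Home = origin at stage x 0, y 0, leading edge on the end stop; starts 140 to 190 mm short. Plain glass slides are fixed on it either side of the pocket, nearly flush.
- shoe (a point): Outer face of the carriage's guide shoe on the clamp side (carriage x -20, y +78 mm). The carriage is guided only by two such aluminium shoes, each 40 mm long, 20 mm high, with 1.2 mm play a side. Rail friction is high: a push 35 mm or more off the centre line wedges it fast; one within 10 mm of it moves it with about 3 to 8 N.
- pocket (a point): Centre of the floor of the empty middle pocket, on the carriage's centre line, 6 mm above its underside; x axis = carriage x. Pocket 86 mm (x) x 33 mm (y), 4 mm deep; the plate's top around it is 10 mm above the bed.
- push_face (a point): Middle of the trailing face of the carriage's upright aluminium push plate (carriage x -88, y 0, 15 mm above its underside). Plate 36 mm wide (y), 8 mm thick, top 29 mm above the bed, on a tongue 9 mm high; 32 mm free between it and the carriage's trailing edge. Push it towards carriage +x. At the start it overhangs or is near the end of the bed.
- sample: Loose chamber slide with a GREEN lid, 30 g: glass base 76 (x) x 26 (y) x 4 mm, on it a white chamber 60 mm (x -25 to +35) x 23 mm (y), top 13 mm up. Origin: centre of the underside. Lies on the bench; grip the chamber across its 23 mm. In the pocket its x lies along the carriage's x, either end leading.
- spare: Chamber slide like the sample, but with an ORANGE lid; lies on the bench and stays there. The two may have swapped places.
- clamp: Eccentric clamp: red bar knob with a brass disc (the lobe) under it, turning with it: disc radius 16 mm, its centre 6 mm off the knob axis, 10 to 19 mm above the bed. Origin: on the knob axis at the height of the bed top.
- cam (a joint): Clamp knob angle (rad, 0 to 2.2), growing anticlockwise from above. At 0 the lobe points away from the carriage; starts at 0.5 to 0.9, clear of it. With the carriage home the lobe touches its shoe at about 1.55 to 1.75 and bears firmly at about 1.95 to 2.05; friction holds it there. Takes under 0.1 N m free, up to about 0.4 N m as it clamps.
- cam_grip (a point): On the vertical knob axis, middle of the red bar grip, 77 mm above the bench, at stage x -20, y +94 mm. Bar 44 mm long, 10 mm thick, 66 to 88 mm above the bench. Its length lies along this point's x axis = stage x turned by the knob angle.
- start (a joint): Travel of the green start button (m): 0 up, 0.006 fully down; springs back, 5 N.
- start_top (a point): Centre of the top of the round green start button, 28 mm diameter, 52 mm above the bench, on a small cream box at the stage's +y side; press straight down.
- cup: Loose white plastic cup, 64 mm diameter, 65 mm high; a bystander. Origin: centre of its foot.
- jar: Loose amber jar with a white cap, 58 mm diameter, 75 mm high; a bystander. Origin: centre of its foot.
Mind the look-alikes: they are no part of the job. What is shaped like the sample but purple or red is not meant.

How it is judged:
On the way, in this order (a step that is already met when the one before it is completed fails the run):
1. the green-lidded slide lies flat in the middle pocket, let go, while the carriage is still pulled out (z of sample in the frame of pocket between -0.003 and 0.0015 m and horizontal distance between sample and pocket below 0.008 m and angle between the x axis of sample and the x axis of carriage, either way round below 0.2 rad and angle between sample's own z axis and vertical below 0.03 rad and contact force between the fingers and sample below 0.1 N and x of carriage in the frame of stage below -0.08 m), for 0.2 s.
2. the carriage is fully home against the end stop (x of carriage in the frame of stage above -0.003 m and z of carriage in the frame of stage below 0.042 m), for 0.2 s.
3. the lobe of the eccentric clamp bears on the carriage (contact force between clamp and carriage above 3 N and x of carriage in the frame of stage above -0.003 m), for 0.3 s.
4. the start button is pressed down (value of joint start above 0.0045 m).
At the end, for the whole second after the job is handed in: Green-lidded slide flat on the floor of the middle pocket (within 8 mm of its centre, tilt under 0.03 rad); carriage flat and square, home within 3 mm of the end stop; clamp lobe bearing on it with over 3 N; start button up again; all at rest (all of step 3 and z of sample in the frame of pocket between -0.003 and 0.0015 m and horizontal distance between sample and pocket below 0.008 m and angle between the x axis of sample and the x axis of carriage, either way round below 0.2 rad and angle between sample's own z axis and vertical below 0.03 rad and z of carriage in the frame of stage below 0.042 m and angle between the x axis of carriage and the x axis of stage, either way round below 0.05 rad and value of joint start below 0.001 m and linear speed of each of carriage, sample below 0.01 m/s); the robot touches nothing.
It fails at once if the orange-lidded slide is moved by more than 15 mm (distance of spare from where it was at the start of the episode above 0.015 m).
It fails at once if the cup is moved by more than 15 mm (distance of cup from where it was at the start of the episode above 0.015 m).
It fails at once if the jar is moved by more than 15 mm (distance of jar from where it was at the start of the episode above 0.015 m).
It fails at once if the carriage is tipped up off the bed (angle between carriage's own z axis and vertical above 0.1 rad).
It fails at once if the carriage is forced: the hand bears on it with more than 90 N (contact force between the fingers and carriage above 90 N).
It also fails if it takes over 64 s, if anything falls off the work surface, if the arm or the gripper's body presses on something with over 40 N, if the wrist force passes 120 N, or if a joint passes its speed limit or range.

### The arm

A 6-joint arm with a two-finger parallel gripper is mounted at the origin on the work surface. World frame = base frame: x ahead of the robot, y to its left, z up, the work surface at z = 0. Lengths are in m, angles in rad, forces in N, time in s.
With the tool pointing down it reaches from about 0.35 to 0.975 m from the base axis. Payload 17.4 kg.
Tool frame: the origin (TCP) lies midway between the tips of the shut fingers; the grasp point (between the pads) lies 19 mm behind it; z points along the fingers, y is the line along which they close (so a half turn about z gives the same grasp; the last joint's range is limited). The gripper opens to 85 mm and grips with 20 to 120 N. Pads are 22 mm wide; open, the fingers measure 114 mm over their backs; the gripper's body (76 mm by 85 mm) begins 54 mm behind the grasp point. The pads swing forward as they close: fully open they stand 13 mm farther back than shut.
Start: joints at [-1.19, 0.116, 1.442, -0, 1.584, -0.038], TCP at [0.274, -0.617, 0.231] pointing down, gripper open.
Joint ranges: [-2.83, 2.83], [-0.83, 2.19], [0.07, 2.5], [-1.14, 4.28], [0.01, 3], [-2.97, 2.97]. Speed limits (rad/s): [1.89, 1.89, 2.22, 3.14, 3.14, 3.14].

### API

Orientations are given as a rotation vector (axis times angle).
In Python, from station import arm gives the robot as it stands.
- The arm moves only by the tool jog_arm, never from a script. Its argument "deltas" is a list of rows, each an object with "dp": the shift along the tool's x, y, z in mm, a list of three; "rot": the turn, a rotation vector about the tool's x, y, z in degrees, a list of three; "grip": the closure, from 0 (fully open) to 1 (shut). A call has 1 to 10 rows; each row shifts and turns the commanded pose from where the row before left it, along the tool's axes as they then stand; what a row does not reach is not made up. A row lasts 1/12 s, in which the tool goes at most 41.7 mm and 7.16 degrees, less where a joint would pass 70% of its speed; a pose out of reach is approached as far as the arm can. A call with a gripper value outside its range is refused whole. The fingers move at their own pace and stop on an object; "newtons" is the grip in N (left out, the last holds). Time passes only in rows, so rows that do not move let the fingers close. It gives the time, the measured TCP pose, the force, the opening and the grip force at its end, in the units of the state.
- arm.get_state(): the state, without advancing time (a new reading comes with each control period).
- arm.camera(name): name is "scene" or "top"; returns (picture, depth): 480x640x3 uint8, red, green, blue; 480x640 float32, m along the optical axis (not along the pixel's ray), 0 where there is no reading.
- arm.camera_model(name): a dict with "intrinsics" (3x3 intrinsics, pixels), "D" ([k1, k2, p1, p2, k3] as OpenCV has them; the pictures are not rectified), "eye" and "orientation" of the camera in the world. Camera axes: x right, y down, z forward; pixel columns grow to the right and rows downward; lengths in m; the calibration is good to about 2 mm. A picture is of the moment at which its call begins. camera_model takes no time and is no camera call.
- arm.finish_job(): hands the job in; it is judged then, once.
The state is a dict: "time_s": time; "q": joint angles; "joint_velocities": joint speeds; "tau": joint torques, N m; "tool_pos": TCP position; "ee_rot": TCP orientation; "contact_force": force on the tool from outside, world axes, zero at the start; "wrist_torque": the same for the moment, N m; "grip_width": opening from 0.0 (shut) to 1.0 (fully open); "finger_force": force on a finger pad.
Only numpy, scipy, OpenCV 4.12 (cv2) and the standard library are available. Lean on these libraries where they do the work, as an engineer would, in place of code of your own. Each camera call takes 0.05 s, during which the arm holds its last target. There are 200 camera calls.

## Working session

There is one attempt and no reset: what is moved stays moved. The work goes in short steps, Python scripts to look and compute and a tool call to move; the robot and the scene stay as the last step left them, time stands still between calls to the robot, and variables do not carry over. Pictures are saved under pics/ and viewed, at most 10 in all, crops included, and the job is handed in when it is done.

Besides the shell and the picture viewer there is one more tool, called in YAML: its name, and indented under it one key for each argument. jog_arm: Moves the arm, as the interface text tells. Its arguments: {"type":"object","properties":{"deltas":{"type":"array"},"newtons":{"type":"number"}},"required":["deltas"]}

```bash
mkdir -p pics; cat > h.py <<'E'
import numpy as np, cv2
from station import arm
from scipy.spatial.transform import Rotation as R
def snap(n,save=None):
    p,d=arm.camera(n); np.savez('last_%s.npz'%n,p=p,d=d)
    if save: cv2.imwrite('pics/'+save,p[:,:,::-1])
    return p,d
def load(n):
    z=np.load('last_%s.npz'%n); return z['p'],z['d']
def cam(n):
    m=arm.camera_model(n); o=np.array(m['orientation'],float)
    Rm=o if o.shape==(3,3) else R.from_rotvec(o).as_matrix()
    return np.array(m['intrinsics']),np.array(m['D']),np.array(m['eye']),Rm
def rays(n,uv):
    K,D,e,Rm=cam(n)
    x=cv2.undistortPoints(np.array(uv,float).reshape(-1,1,2),K,D).reshape(-1,2)
    return e,np.c_[x,np.ones(len(x))]@Rm.T
def atz(n,uv,z):
    e,r=rays(n,uv); return e+r*((z-e[2])/r[:,2])[:,None]
def cloud(n,d):
    v,u=np.mgrid[0:480,0:640]; e,r=rays(n,np.c_[u.ravel(),v.ravel()])
    return (e+r*d.reshape(-1,1)).reshape(480,640,3)
E
python3 - <<'E'
from h import *
for n in('scene','top'):
    snap(n,n+'0.png'); print(arm.camera_model(n))
print(arm.get_state())
E
```

```text
{'intrinsics': array([[605.47113837,   0.        , 313.92336045],
       [  0.        , 605.47113837, 239.23961834],
       [  0.        ,   0.        ,   1.        ]]), 'D': array([-0.18299835,  0.        ,  0.        ,  0.        ,  0.        ]), 'eye': array([ 0.98203504, -0.73162187,  1.20245736]), 'orientation': array([-2.4334725 , -0.75124856,  0.25308397])}
{'intrinsics': array([[600.38405903,   0.        , 322.71045181],
       [  0.        , 600.38405903, 244.42230567],
       [  0.        ,   0.        ,   1.        ]]), 'D': array([-0.11518411,  0.        ,  0.        ,  0.        ,  0.        ]), 'eye': array([ 0.43942244, -0.1049402 ,  1.26506528]), 'orientation': array([-2.16172926,  2.21659701, -0.02186688])}
{'time_s': 0.1, 'q': array([-1.18983078e+00,  1.16468633e-01,  1.44218243e+00, -1.32772971e-05,
        1.58402371e+00, -3.78143347e-02]), 'joint_velocities': array([ 1.48044223e-04, -1.19872854e-03, -9.62708305e-04, -8.73940958e-05,
       -5.26535175e-04, -8.74740287e-04]), 'tau': array([ 1.55405505e-03, -7.33672571e+01, -6.33790398e+01, -1.80294546e-05,
        5.18908739e-03,  3.01005446e-05]), 'tool_pos': array([ 0.27440265, -0.61652238,  0.23062531]), 'ee_rot': array([-3.07193300e+00, -6.52800100e-01,  3.10658216e-04]), 'contact_force': array([ 0.48563759,  0.2409737 , -0.29135911]), 'wrist_torque': array([ 0.04869206, -0.01474962,  0.01993394]), 'finger_force': 0.0, 'grip_width': 0.9970273550277989}
```

View pics/top0.png

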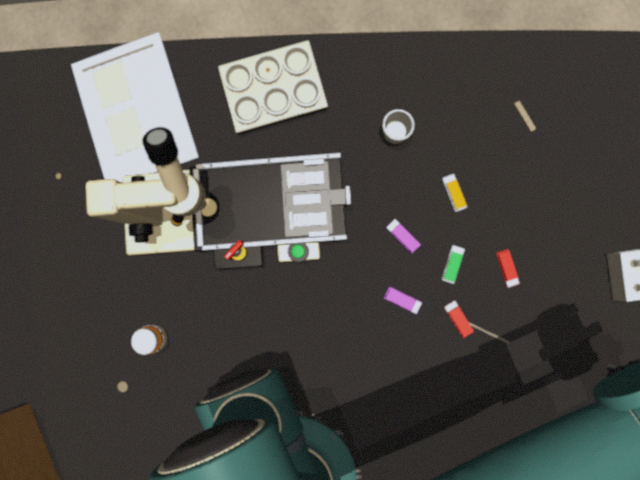

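View pics/scene0.png

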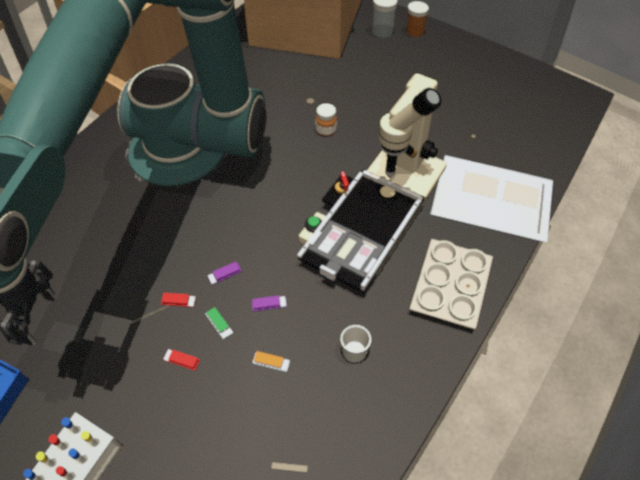

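The top view shows the green sample at (453,265), the orange spare at (455,193), the carriage at (307,200) with its push plate at (348,196), the red knob at (235,250) and the start button at (298,252). The cup is at (398,127) and the jar at (148,340). In the scene view the green slide is at (218,322), with its white end at the lower right.

```bash
cat >> h.py <<'E'
def ortho(n,p,z,x0,x1,y0,y1,s):
    # world img: columns = world y ascending, rows = world x descending ; s px per mm
    W=int((y1-y0)*1000*s);H=int((x1-x0)*1000*s)
    c,r=np.meshgrid(np.arange(W),np.arange(H))
    P=np.stack([x1-r/s/1000,y0+c/s/1000,np.full(c.shape,z)],-1).reshape(-1,3)
    K,D,e,Rm=cam(n)
    uv,_=cv2.projectPoints((P-e)@Rm,np.zeros(3),np.zeros(3),K,D)
    uv=uv.reshape(H,W,2).astype(np.float32)
    return cv2.remap(p,uv[...,0],uv[...,1],cv2.INTER_CUBIC)
def blob(n,p,lo,hi,z,near=None):
    m=cv2.inRange(cv2.cvtColor(p,cv2.COLOR_RGB2HSV),lo,hi)
    cs,_=cv2.findContours(m,cv2.RETR_EXTERNAL,cv2.CHAIN_APPROX_NONE)
    out=[]
    for c in cs:
        if cv2.contourArea(c)<25: continue
        w=atz(n,c.reshape(-1,2),z); 
        b=cv2.minAreaRect((w[:,:2]*1000).astype(np.float32))
        out.append((c.reshape(-1,2).mean(0).round(),np.round(b[0],1),np.round(b[1],1),round(b[2],1)))
    return out
E
python3 - <<'E'
from h import *
for n in('top','scene'):
    p,d=load(n)
    for nm,lo,hi,z in(('green',(45,90,60),(80,255,255),.013),('greenbtn',(45,90,60),(80,255,255),.052),('orange',(12,150,100),(28,255,255),.013),('redknob',(0,160,90),(6,255,255),.088)):
        print(n,nm); [print('  ',*o) for o in blob(n,p,lo,hi,z)]
p,d=load('top')
print(atz('top',[(200,165),(342,155),(345,237),(200,247),(348,196),(398,127),(148,340)],.05).round(3))
img=ortho('top',p,.05,.35,.60,-.22,.22,1.8); cv2.imwrite('pics/ortho.png',img[:,:,::-1])
E
```

```text
top green
   [453. 266.] [ 439.5 -349.4] [25.8 57. ] 69.7
   [298. 251.] [481.1 -25. ] [27.2 27.2] 88.6
top greenbtn
   [453. 266.] [ 439.5 -341.7] [25.  55.2] 69.7
   [298. 251.] [479.8 -27.5] [26.4 26.3] 88.6
top orange
   [156. 337.] [305.4 280.4] [53.5 24.7] 17.6
   [240. 254.] [475.5  96.6] [20.5 32.5] 46.3
   [457. 194.] [ 591.6 -361.5] [55.1 23.8] 19.2
top redknob
   [460. 322.] [ 330.2 -345.5] [56.6 25.8] 31.1
   [506. 264.] [ 441.1 -440.2] [57.2 27.9] 16.6
   [234. 249.] [484.1  96.3] [12.2 43.6] 46.9
scene green
   [217. 319.] [ 440.4 -346.5] [22.7 60.8] 70.8
   [313. 221.] [463.   -6.1] [30.7 29.8] 2.0
scene greenbtn
   [217. 319.] [ 458.2 -359.1] [21.9 58.8] 70.8
   [313. 221.] [480.1 -29.9] [29.7 28.8] 2.0
scene orange
   [268. 359.] [ 591.4 -358.7] [55.8 21.6] 18.9
   [326. 122.] [295.3 305.1] [51.9 31.4] 38.6
scene redknob
   [ 61. 471.] [ 434.5 -798.4] [12.  17.9] 87.5
   [ 53. 439.] [ 377.4 -762.1] [20.2 16.2] 38.0
   [184. 360.] [ 477.7 -481.7] [59.9 26.1] 16.4
   [175. 299.] [ 368.5 -386.9] [55.6 28.7] 30.1
   [344. 182.] [492.4  91. ] [15.4 45.8] 45.8
[[ 0.661  0.17   0.05 ]
 [ 0.673 -0.123  0.05 ]
 [ 0.505 -0.124  0.05 ]
 [ 0.492  0.172  0.05 ]
 [ 0.588 -0.133  0.05 ]
 [ 0.728 -0.239  0.05 ]
 [ 0.304  0.285  0.05 ]]
```

View pics/ortho.png

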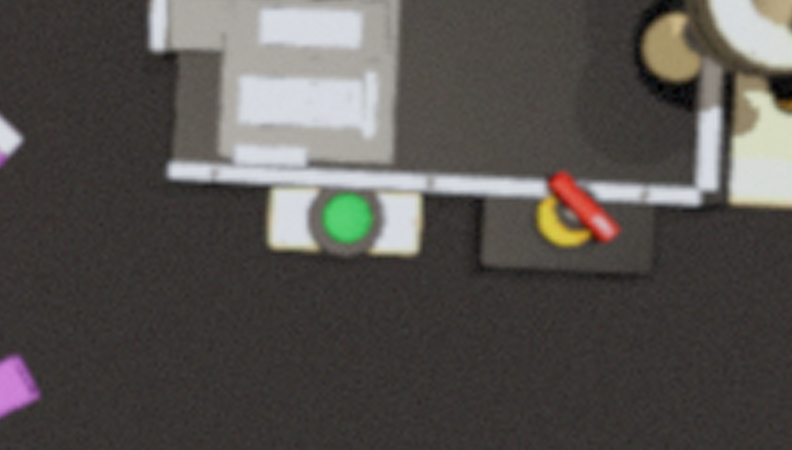

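The crop cut off the carriage's far half. The near rail runs from (168,170) to (700,197), the knob is at (585,207) and the button at (347,217). I'll redo the crop over the whole carriage.

```bash
python3 - <<'E'
from h import *
p,d=load('top')
img=ortho('top',p,.05,.46,.70,-.19,.20,2.0); cv2.imwrite('pics/ortho2.png',img[:,:,::-1])
C=cloud('top',d); print(C[196,348],C[200,307],C[185,300],C[230,320],C[200,250],C[161,260],C[243,260])
E
```

```text
[ 0.58555864 -0.132118    0.07041309] [ 0.58229108 -0.04894784  0.04872468] [ 0.61322289 -0.03545428  0.05040534] [ 0.51998338 -0.07408855  0.05452607] [0.5870947  0.06946483 0.03641126] [0.66396619 0.04471997 0.05701823] [0.49731471 0.04947846 0.04385013]
```

View pics/ortho2.png

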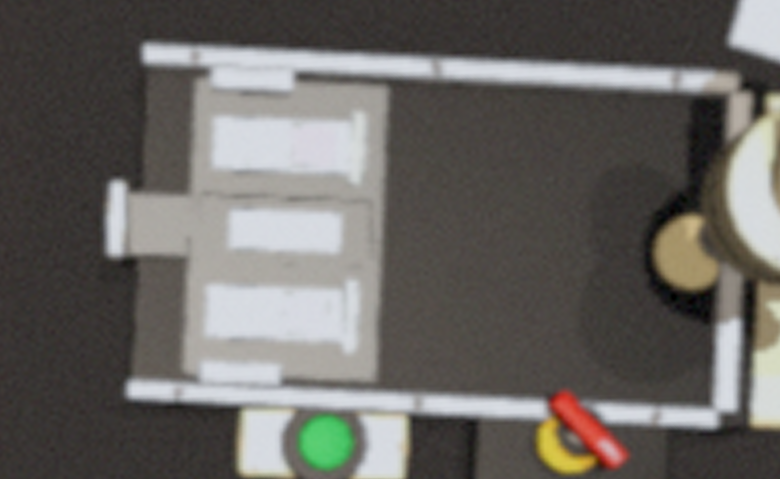

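In this crop the carriage plate's corners are at (196,76), (389,86), (378,381) and (183,372). That puts its centre near world (0.585,-0.047), with stage yaw about 92.6°. The push plate is at (117,220) and the knob at (588,430). Next I'll find which end of the sample is bare glass, then work out the first move.

```bash
cat >> h.py <<'E'
def go(xyz,yaw=None,s=None):
    """deltas (mm, in current tool axes) to xyz and turn about tool z (deg) so that tool x has world yaw"""
    s=s or arm.get_state(); M=R.from_rotvec(s['ee_rot']).as_matrix()
    cy=np.degrees(np.arctan2(M[1,0],M[0,0]))
    print('t',round(s['time_s'],2),'tcp',(s['tool_pos']*1000).round(1),'x yaw',round(cy,2),'tilt',np.degrees(np.arccos(-M[2,2])).round(2),'q6',s['q'][5].round(2),'F',s['contact_force'].round(1),'w',round(s['grip_width'],3))
    print('dp',(M.T@(np.array(xyz)-s['tool_pos'])*1000).round(1), 'turn',None if yaw is None else round(-((yaw-cy+180)%360-180),1))
E
python3 - <<'E'
from h import *
p,d=load('top')
a=ortho('top',p,.01,.385,.495,-.405,-.295,5); cv2.imwrite('pics/s.png',a[:,:,::-1])
go((.4395,-.349,.10),-20.3)
E
```

```text
t 0.1 tcp [ 274.4 -616.5  230.6] x yaw 23.99 tilt 0.06 q6 -0.04 F [ 0.5  0.2 -0.3] w 0.997
dp [ 259.6 -177.1  130.8] turn 44.3
```

View pics/s.png

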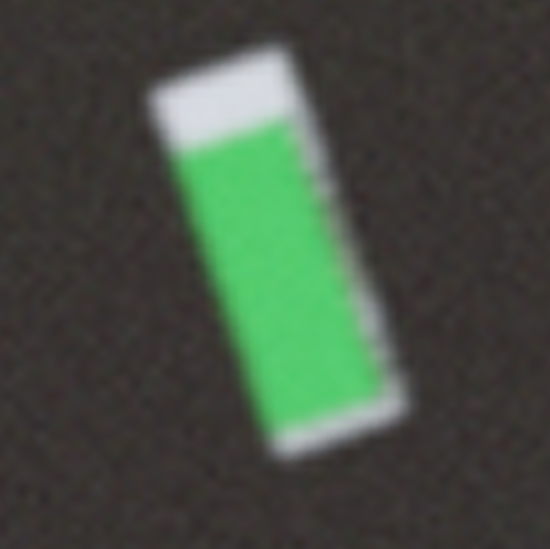

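The sample's bare white end is at the top of the crop (220,95), on the higher-x side. The chamber centre at (281,274) is world (0.440,-0.349), and the long axis is at about -19.5°. Moving there.

jog_arm:
  deltas:
    - {"dp": [26, -17.7, 10], "rot": [0, 0, 0], "grip": 0.5}
    - {"dp": [26, -17.7, 10], "rot": [0, 0, 0], "grip": 0.5}
    - {"dp": [26, -17.7, 10], "rot": [0, 0, 0], "grip": 0.5}
    - {"dp": [26, -17.7, 10], "rot": [0, 0, 0], "grip": 0.5}
    - {"dp": [26, -17.7, 10], "rot": [0, 0, 0], "grip": 0.5}
    - {"dp": [26, -17.7, 10], "rot": [0, 0, 0], "grip": 0.5}
    - {"dp": [26, -17.7, 10], "rot": [0, 0, 0], "grip": 0.5}
    - {"dp": [26, -17.7, 10], "rot": [0, 0, 0], "grip": 0.5}
    - {"dp": [26, -17.7, 10], "rot": [0, 0, 0], "grip": 0.5}
    - {"dp": [26, -17.7, 10], "rot": [0, 0, 0], "grip": 0.5}
  newtons: 30

```text
time_s: 0.93
tool_pos: [0.4405, -0.3477, 0.1306]
ee_rot: [-3.073, -0.653, 0.0]
contact_force: [0.3, -0.4, -0.7]
grip_width: 0.497
finger_force: 0.0
```

jog_arm:
  deltas:
    - {"dp": [0, 0, 0], "rot": [0, 0, 6.2], "grip": 0.5}
    - {"dp": [0, 0, 0], "rot": [0, 0, 6.2], "grip": 0.5}
    - {"dp": [0, 0, 0], "rot": [0, 0, 6.2], "grip": 0.5}
    - {"dp": [0, 0, 0], "rot": [0, 0, 6.2], "grip": 0.5}
    - {"dp": [0, 0, 0], "rot": [0, 0, 6.2], "grip": 0.5}
    - {"dp": [0, 0, 0], "rot": [0, 0, 6.2], "grip": 0.5}
    - {"dp": [0, 0, 0], "rot": [0, 0, 6.2], "grip": 0.5}
    - {"dp": [0, 0, 0], "rot": [0, 0, 0], "grip": 0.5}

```text
time_s: 1.6
tool_pos: [0.4399, -0.3491, 0.131]
ee_rot: [-3.095, 0.538, 0.001]
contact_force: [0.1, 0.4, 0.5]
grip_width: 0.497
finger_force: 0.0
```

```bash
python3 - <<'E'
from h import *
go((.440,-.349,.005),-19.5)
E
```

```text
t 1.6 tcp [ 439.9 -349.1  131. ] x yaw -19.71 tilt 0.03 q6 1.2 F [0.1 0.4 0.5] w 0.497
dp [ 1.00e-01 -1.00e-01  1.26e+02] turn -0.2
```

jog_arm:
  deltas:
    - {"dp": [0, 0, 30], "rot": [0, 0, 0], "grip": 0.5}
    - {"dp": [0, 0, 30], "rot": [0, 0, 0], "grip": 0.5}
    - {"dp": [0, 0, 30], "rot": [0, 0, 0], "grip": 0.5}
    - {"dp": [0, 0, 20], "rot": [0, 0, 0], "grip": 0.5}
    - {"dp": [0, 0, 10], "rot": [0, 0, 0], "grip": 0.5}
    - {"dp": [0, 0, 6], "rot": [0, 0, 0], "grip": 0.5}
    - {"dp": [0, 0, 0], "rot": [0, 0, 0], "grip": 0.9}
    - {"dp": [0, 0, 0], "rot": [0, 0, 0], "grip": 0.9}
    - {"dp": [0, 0, 0], "rot": [0, 0, 0], "grip": 0.9}
    - {"dp": [0, 0, 0], "rot": [0, 0, 0], "grip": 0.9}
  newtons: 30

```text
time_s: 2.43
tool_pos: [0.4406, -0.3497, 0.0066]
ee_rot: [3.096, -0.529, 0.003]
contact_force: [-0.7, -1.1, 0.6]
grip_width: 0.256
finger_force: 31.7
```

jog_arm:
  deltas:
    - {"dp": [0, 0, 0], "rot": [0, 0, 0], "grip": 0.9}
    - {"dp": [0, 0, 0], "rot": [0, 0, 0], "grip": 0.9}
    - {"dp": [0, 0, 0], "rot": [0, 0, 0], "grip": 0.9}

```text
time_s: 2.68
tool_pos: [0.4404, -0.3495, 0.0062]
ee_rot: [3.096, -0.529, 0.002]
contact_force: [-0.6, 1.2, 6.5]
grip_width: 0.258
finger_force: 32.5
```

jog_arm:
  deltas:
    - {"dp": [0, 0, -10], "rot": [0, 0, 0], "grip": 0.9}
    - {"dp": [0, 0, -30], "rot": [0, 0, 0], "grip": 0.9}
    - {"dp": [0, 0, -35], "rot": [0, 0, 0], "grip": 0.9}
    - {"dp": [0, 0, -35], "rot": [0, 0, -5], "grip": 0.9}
    - {"dp": [0, 0, 0], "rot": [0, 0, -7], "grip": 0.9}
    - {"dp": [0, 0, 0], "rot": [0, 0, -7], "grip": 0.9}
    - {"dp": [0, 0, 0], "rot": [0, 0, -7], "grip": 0.9}
    - {"dp": [0, 0, 0], "rot": [0, 0, -7], "grip": 0.9}
    - {"dp": [0, 0, 0], "rot": [0, 0, -7], "grip": 0.9}
    - {"dp": [0, 0, 0], "rot": [0, 0, -7], "grip": 0.9}

```text
time_s: 3.52
tool_pos: [0.44, -0.3492, 0.116]
ee_rot: [3.048, 0.758, 0.0]
contact_force: [0.3, -0.9, -0.6]
grip_width: 0.254
finger_force: 31.8
```

jog_arm:
  deltas:
    - {"dp": [0, 0, 0], "rot": [0, 0, -7], "grip": 0.9}
    - {"dp": [0, 0, 0], "rot": [0, 0, -7], "grip": 0.9}
    - {"dp": [0, 0, 0], "rot": [0, 0, -7], "grip": 0.9}
    - {"dp": [0, 0, 0], "rot": [0, 0, -7], "grip": 0.9}
    - {"dp": [0, 0, 0], "rot": [0, 0, -7], "grip": 0.9}
    - {"dp": [0, 0, 0], "rot": [0, 0, -7], "grip": 0.9}
    - {"dp": [0, 0, 0], "rot": [0, 0, -7], "grip": 0.9}
    - {"dp": [0, 0, 0], "rot": [0, 0, -7], "grip": 0.9}
    - {"dp": [0, 0, 0], "rot": [0, 0, -7], "grip": 0.9}
    - {"dp": [0, 0, 0], "rot": [0, 0, -2.5], "grip": 0.9}

```text
time_s: 4.35
tool_pos: [0.44, -0.3492, 0.116]
ee_rot: [2.152, 2.289, 0.0]
contact_force: [0.2, -0.0, -1.0]
grip_width: 0.257
finger_force: 31.8
```

```bash
python3 - <<'E'
from h import *
go((.585,-.052,.080),92.6)
E
```

```text
t 4.35 tcp [ 440.  -349.2  116. ] x yaw 93.53 tilt 0.01 q6 -0.78 F [ 0.2 -0.  -1. ] w 0.257
dp [287.7 163.   36. ] turn 0.9
```

jog_arm:
  deltas:
    - {"dp": [32, 18.1, 0], "rot": [0, 0, 0.9], "grip": 0.9}
    - {"dp": [32, 18.1, 0], "rot": [0, 0, 0], "grip": 0.9}
    - {"dp": [32, 18.1, 0], "rot": [0, 0, 0], "grip": 0.9}
    - {"dp": [32, 18.1, 0], "rot": [0, 0, 0], "grip": 0.9}
    - {"dp": [32, 18.1, 0], "rot": [0, 0, 0], "grip": 0.9}
    - {"dp": [32, 18.1, 0], "rot": [0, 0, 0], "grip": 0.9}
    - {"dp": [32, 18.1, 0], "rot": [0, 0, 0], "grip": 0.9}
    - {"dp": [32, 18.1, 0], "rot": [0, 0, 0], "grip": 0.9}
    - {"dp": [31.7, 18.1, 0], "rot": [0, 0, 0], "grip": 0.9}
    - {"dp": [0, 0, 0], "rot": [0, 0, 0], "grip": 0.9}

```text
time_s: 5.18
tool_pos: [0.5931, -0.0506, 0.116]
ee_rot: [-2.174, -2.267, -0.002]
contact_force: [0.3, -0.1, -0.3]
grip_width: 0.261
finger_force: 31.8
```

```bash
python3 - <<'E'
from h import *
go((.585,-.052,.054),92.6)
snap('scene','sc1.png'); p,d=load('scene')
cv2.imwrite('pics/sc1c.png',cv2.resize(p[150:330,230:470,::-1],None,fx=3,fy=3,interpolation=cv2.INTER_CUBIC))
E
```

```text
t 5.18 tcp [593.1 -50.6 116. ] x yaw 92.39 tilt 0.09 q6 -0.17 F [ 0.3 -0.1 -0.3] w 0.261
dp [-1.2 -8.2 62. ] turn -0.2
```

View pics/sc1c.png

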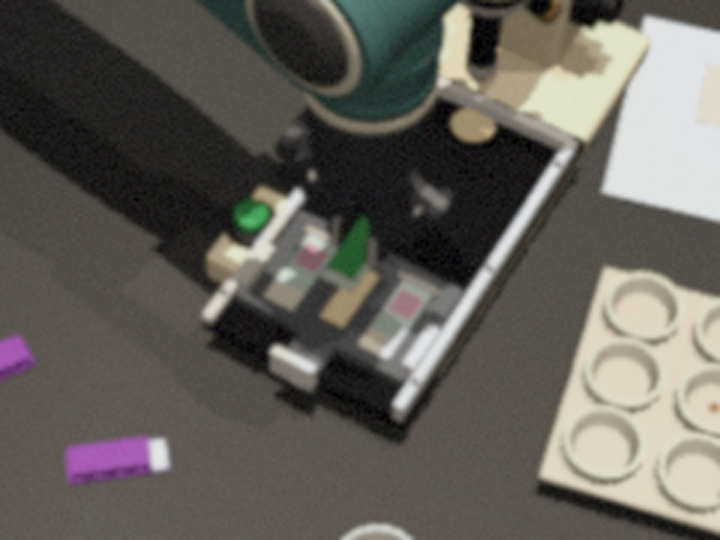

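The crop shows the green slide held above the pocket at (352,250), with the pocket's tan floor mark at (350,298). I'll correct the offset, come lower and cross-check the pocket centre from the scene camera.

jog_arm:
  deltas:
    - {"dp": [-1, -8, 0], "rot": [0, 0, 0], "grip": 0.9}
    - {"dp": [0, 0, 20], "rot": [0, 0, 0], "grip": 0.9}
    - {"dp": [0, 0, 22], "rot": [0, 0, 0], "grip": 0.9}
    - {"dp": [0, 0, 0], "rot": [0, 0, 0], "grip": 0.9}

```text
time_s: 5.57
tool_pos: [0.5806, -0.0576, 0.0698]
ee_rot: [-2.177, -2.259, 0.005]
contact_force: [0.3, -0.0, -1.3]
grip_width: 0.256
finger_force: 31.8
```

```bash
python3 - <<'E'
from h import *
print(atz('scene',[(346.7,249.3)],.046).round(4))
p=cv2.imread('pics/top0.png')[:,:,::-1]
K,D,e,Rm=cam('top')
a=ortho('top',np.ascontiguousarray(p),.046,.54,.63,-.12,.03,4)
g=cv2.cvtColor(a,cv2.COLOR_RGB2GRAY); m=(g>175).astype(np.uint8)
n,l,s,c=cv2.connectedComponentsWithStats(m)
for i in range(1,n):
    if s[i,4]>300:print(s[i],(.63-c[i][1]/4000).round(4),(-.12+c[i][0]/4000).round(4))
# scene: same ortho on scene0
p=cv2.imread('pics/scene0.png')[:,:,::-1]
a=ortho('scene',np.ascontiguousarray(p),.046,.54,.63,-.12,.03,4)
g=cv2.cvtColor(a,cv2.COLOR_RGB2GRAY); m=(g>175).astype(np.uint8)
n,l,s,c=cv2.connectedComponentsWithStats(m)
for i in range(1,n):
    if s[i,4]>300:print('sc',s[i],(.63-c[i][1]/4000).round(4),(-.12+c[i][0]/4000).round(4))
go((.585,-.052,.0535),92.6)
E
```

```text
[[ 0.5883 -0.0482  0.046 ]]
[  137     0   323    89 20544] 0.6219 -0.0436
[  169   131   241    99 21396] 0.5853 -0.0473
[  120   270   327    89 24025] 0.5497 -0.0492
sc [  158     0   315    94 22473] 0.621 -0.0398
sc [   0  121   29  145 3533] 0.5831 -0.117
sc [  182   133   233    93 19333] 0.5854 -0.0456
sc [  147   291   309    68 18329] 0.5479 -0.0454
t 5.57 tcp [580.6 -57.6  69.8] x yaw 92.11 tilt 0.28 q6 -0.18 F [ 0.3 -0.  -1.3] w 0.256
dp [ 5.4  4.6 16.3] turn -0.5
```

jog_arm:
  deltas:
    - {"dp": [0, 0, 0], "rot": [0, 0, 0], "grip": 0.9}
    - {"dp": [0, 0, 0], "rot": [0, 0, 0], "grip": 0.9}
    - {"dp": [0, 0, 0], "rot": [0, 0, 0], "grip": 0.9}

```text
time_s: 5.82
tool_pos: [0.5837, -0.0571, 0.075]
ee_rot: [2.178, 2.262, 0.002]
contact_force: [0.1, 0.6, -0.5]
grip_width: 0.256
finger_force: 31.8
```

```bash
python3 - <<'E'
from h import *
go((.585,-.0515,.0535),92.6)
E
```

```text
t 5.82 tcp [583.7 -57.1  75. ] x yaw 92.16 tilt 0.11 q6 -0.18 F [ 0.1  0.6 -0.5] w 0.256
dp [ 5.6  1.5 21.5] turn -0.4
```

jog_arm:
  deltas:
    - {"dp": [5.6, 1.5, 5], "rot": [0, 0, -0.4], "grip": 0.9}
    - {"dp": [0, 0, 6], "rot": [0, 0, 0], "grip": 0.9}
    - {"dp": [0, 0, 4], "rot": [0, 0, 0], "grip": 0.9}
    - {"dp": [0, 0, 0], "rot": [0, 0, 0], "grip": 0.9}
    - {"dp": [0, 0, 0], "rot": [0, 0, 0], "grip": 0.9}
    - {"dp": [0, 0, 0], "rot": [0, 0, 0], "grip": 0.9}

```text
time_s: 6.32
tool_pos: [0.5846, -0.0509, 0.0583]
ee_rot: [-2.17, -2.271, 0.0]
contact_force: [-0.4, 0.9, -0.8]
grip_width: 0.253
finger_force: 31.8
```

```bash
python3 - <<'E'
from h import *
go((.585,-.0515,.0525),92.6)
E
```

```text
t 6.32 tcp [584.6 -50.9  58.3] x yaw 92.6 tilt 0.01 q6 -0.18 F [-0.4  0.9 -0.8] w 0.253
dp [-0.6  0.3  5.8] turn 0.0
```

jog_arm:
  deltas:
    - {"dp": [0, 0, 2], "rot": [0, 0, 0], "grip": 0.9}
    - {"dp": [0, 0, 2], "rot": [0, 0, 0], "grip": 0.9}
    - {"dp": [0, 0, 1.5], "rot": [0, 0, 0], "grip": 0.9}
    - {"dp": [0, 0, 0], "rot": [0, 0, 0], "grip": 0.9}
    - {"dp": [0, 0, 0], "rot": [0, 0, 0], "grip": 0.9}

```text
time_s: 6.73
tool_pos: [0.5846, -0.0509, 0.0527]
ee_rot: [-2.17, -2.271, 0.0]
contact_force: [-0.1, 0.0, -0.2]
grip_width: 0.253
finger_force: 31.8
```

```bash
python3 - <<'E'
from h import *
go((.585,-.0515,.0525),92.6)
E
```

```text
t 6.73 tcp [584.6 -50.9  52.7] x yaw 92.59 tilt 0.01 q6 -0.18 F [-0.1  0.  -0.2] w 0.253
dp [-0.6  0.4  0.2] turn -0.0
```

No contact yet; it has cleared the rim (top at 50 mm), so the slide is inside the pocket. I'll go down gently until it touches.

jog_arm:
  deltas:
    - {"dp": [0, 0, 0.7], "rot": [0, 0, 0], "grip": 0.9}
    - {"dp": [0, 0, 0.7], "rot": [0, 0, 0], "grip": 0.9}
    - {"dp": [0, 0, 0], "rot": [0, 0, 0], "grip": 0.9}
    - {"dp": [0, 0, 0], "rot": [0, 0, 0], "grip": 0.9}

```text
time_s: 7.07
tool_pos: [0.5848, -0.0509, 0.0522]
ee_rot: [2.17, 2.271, 0.0]
contact_force: [-4.6, -0.4, 7.6]
grip_width: 0.256
finger_force: 32.6
```

jog_arm:
  deltas:
    - {"dp": [0, 0, -0.5], "rot": [0, 0, 0], "grip": 0.6}
    - {"dp": [0, 0, 0], "rot": [0, 0, 0], "grip": 0.6}
    - {"dp": [0, 0, 0], "rot": [0, 0, 0], "grip": 0.6}
    - {"dp": [0, 0, -10], "rot": [0, 0, 0], "grip": 0.6}
    - {"dp": [0, 0, -30], "rot": [0, 0, 0], "grip": 0.6}
    - {"dp": [0, 0, -20], "rot": [0, 0, 0], "grip": 0.6}
    - {"dp": [-20, 0, 0], "rot": [0, 0, 0], "grip": 1}
    - {"dp": [-40, 0, 0], "rot": [0, 0, 0], "grip": 1}
    - {"dp": [-40, 0, 0], "rot": [0, 0, 0], "grip": 1}
    - {"dp": [-20, 0, 0], "rot": [0, 0, 0], "grip": 1}

```text
time_s: 7.9
tool_pos: [0.59, -0.174, 0.1129]
ee_rot: [2.17, 2.269, -0.0]
contact_force: [0.6, 0.2, 0.3]
grip_width: -0.005
finger_force: 0.0
```

```bash
python3 - <<'E'
from h import *
p,d=snap('scene')
a=ortho('scene',p,.055,.49,.67,-.17,.03,4); cv2.imwrite('pics/pl.png',a[:,:,::-1][:600,:800])
go((.585,-.16,.055),92.6)
E
```

```text
t 7.95 tcp [ 590.  -175.9  112.7] x yaw 92.46 tilt 0.09 q6 -0.37 F [-1.2 -1.9 -0.2] w 0.002
dp [16.1 -4.3 57.7] turn -0.1
```

View pics/pl.png

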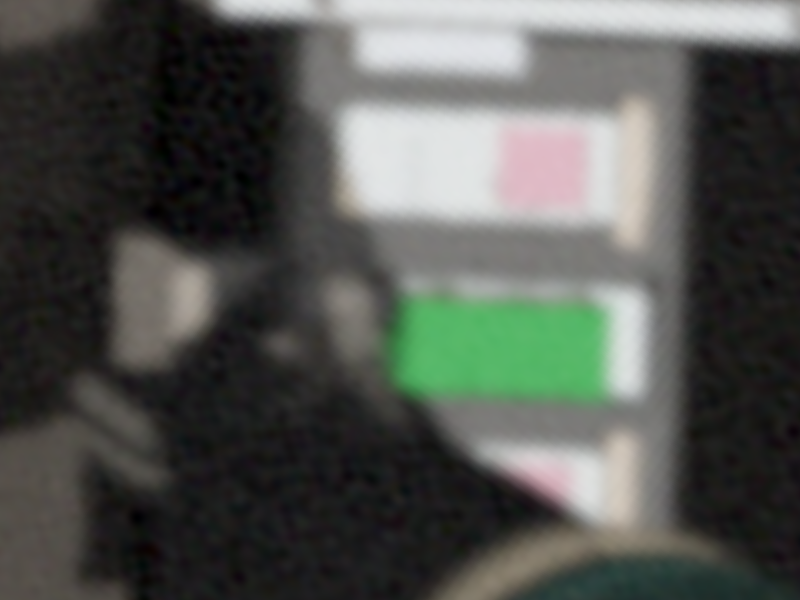

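The green slide lies flat and centred in the pocket (lid at (505,345), bare end at (628,340) towards carriage +x). Now I'll line up behind the push plate.

jog_arm:
  deltas:
    - {"dp": [0, 0, 20], "rot": [0, 0, 0], "grip": 1}
    - {"dp": [0, 0, 25], "rot": [0, 0, 0], "grip": 1}
    - {"dp": [0, 0, 13], "rot": [0, 0, 0], "grip": 1}
    - {"dp": [0, 0, 0], "rot": [0, 0, 0], "grip": 1}
    - {"dp": [0, 0, 0], "rot": [0, 0, 0], "grip": 1}
    - {"dp": [0, 0, 0], "rot": [0, 0, 0], "grip": 1}

```text
time_s: 8.45
tool_pos: [0.5907, -0.1708, 0.0554]
ee_rot: [2.169, 2.271, 0.001]
contact_force: [0.1, 1.0, 1.3]
grip_width: -0.001
finger_force: 0.0
```

```bash
python3 - <<'E'
from h import *
go((.5905,-.155,.055),92.6)
E
```

```text
t 8.45 tcp [ 590.7 -170.8   55.4] x yaw 92.62 tilt 0.08 q6 -0.37 F [0.1 1.  1.3] w -0.001
dp [15.8  0.5  0.4] turn 0.0
```

jog_arm:
  deltas:
    - {"dp": [12, 0, 0], "rot": [0, 0, 0], "grip": 1}
    - {"dp": [7, 0, 0], "rot": [0, 0, 0], "grip": 1}
    - {"dp": [5, 0, 0], "rot": [0, 0, 0], "grip": 1}
    - {"dp": [5, 0, 0], "rot": [0, 0, 0], "grip": 1}
    - {"dp": [5, 0, 0], "rot": [0, 0, 0], "grip": 1}
    - {"dp": [5, 0, 0], "rot": [0, 0, 0], "grip": 1}
    - {"dp": [5, 0, 0], "rot": [0, 0, 0], "grip": 1}

```text
time_s: 9.03
tool_pos: [0.5885, -0.1269, 0.0549]
ee_rot: [2.169, 2.27, 0.0]
contact_force: [0.1, -5.0, 5.3]
grip_width: 0.007
finger_force: 3.0
```

```bash
python3 - <<'E'
from h import *
go((.583,.020,.055),92.6)
E
```

```text
t 9.03 tcp [ 588.5 -126.9   54.9] x yaw 92.6 tilt 0.12 q6 -0.3 F [ 0.1 -5.   5.3] w 0.007
dp [147.    1.2  -0.3] turn 0.0
```

jog_arm:
  deltas:
    - {"dp": [8, 0, 0], "rot": [0, 0, 0], "grip": 1}
    - {"dp": [8, 0, 0], "rot": [0, 0, 0], "grip": 1}
    - {"dp": [8, 0, 0], "rot": [0, 0, 0], "grip": 1}
    - {"dp": [8, 0, 0], "rot": [0, 0, 0], "grip": 1}
    - {"dp": [8, 0, 0], "rot": [0, 0, 0], "grip": 1}
    - {"dp": [8, 0, 0], "rot": [0, 0, 0], "grip": 1}
    - {"dp": [8, 0, 0], "rot": [0, 0, 0], "grip": 1}
    - {"dp": [8, 0, 0], "rot": [0, 0, 0], "grip": 1}

```text
time_s: 9.7
tool_pos: [0.5856, -0.0628, 0.0549]
ee_rot: [2.169, 2.27, 0.0]
contact_force: [0.7, -5.9, 3.1]
grip_width: -0.001
finger_force: 3.1
```

```bash
python3 - <<'E'
from h import *
go((.583,.020,.055),92.6)
E
```

```text
t 9.7 tcp [585.6 -62.8  54.9] x yaw 92.6 tilt 0.12 q6 -0.19 F [ 0.7 -5.9  3.1] w -0.001
dp [82.9  1.2 -0.2] turn -0.0
```

jog_arm:
  deltas:
    - {"dp": [8, 0, 0], "rot": [0, 0, 0], "grip": 1}
    - {"dp": [8, 0, 0], "rot": [0, 0, 0], "grip": 1}
    - {"dp": [8, 0, 0], "rot": [0, 0, 0], "grip": 1}
    - {"dp": [8, 0, 0], "rot": [0, 0, 0], "grip": 1}
    - {"dp": [8, 0, 0], "rot": [0, 0, 0], "grip": 1}
    - {"dp": [8, 0, 0], "rot": [0, 0, 0], "grip": 1}
    - {"dp": [8, 0, 0], "rot": [0, 0, 0], "grip": 1}
    - {"dp": [8, 0, 0], "rot": [0, 0, 0], "grip": 1}

```text
time_s: 10.37
tool_pos: [0.5826, 0.0011, 0.0548]
ee_rot: [2.169, 2.27, 0.0]
contact_force: [0.5, -6.7, 4.8]
grip_width: -0.004
finger_force: 3.2
```

jog_arm:
  deltas:
    - {"dp": [3, 0, 0], "rot": [0, 0, 0], "grip": 1}
    - {"dp": [2, 0, 0], "rot": [0, 0, 0], "grip": 1}
    - {"dp": [2, 0, 0], "rot": [0, 0, 0], "grip": 1}

```text
time_s: 10.62
tool_pos: [0.5823, 0.0079, 0.0548]
ee_rot: [2.169, 2.27, 0.0]
contact_force: [0.2, -7.0, 5.1]
grip_width: 0.003
finger_force: 3.5
```

jog_arm:
  deltas:
    - {"dp": [2, 0, 0], "rot": [0, 0, 0], "grip": 1}
    - {"dp": [2, 0, 0], "rot": [0, 0, 0], "grip": 1}
    - {"dp": [2, 0, 0], "rot": [0, 0, 0], "grip": 1}

```text
time_s: 10.87
tool_pos: [0.5821, 0.0137, 0.0548]
ee_rot: [2.169, 2.27, 0.0]
contact_force: [-0.1, -6.6, 5.4]
grip_width: 0.002
finger_force: 3.5
```

jog_arm:
  deltas:
    - {"dp": [1.5, 0, 0], "rot": [0, 0, 0], "grip": 1}
    - {"dp": [1.5, 0, 0], "rot": [0, 0, 0], "grip": 1}

```text
time_s: 11.03
tool_pos: [0.5819, 0.0167, 0.0548]
ee_rot: [2.169, 2.27, 0.0]
contact_force: [-0.0, -6.8, 5.3]
grip_width: 0.002
finger_force: 3.5
```

jog_arm:
  deltas:
    - {"dp": [1.5, 0, 0], "rot": [0, 0, 0], "grip": 1}
    - {"dp": [1.5, 0, 0], "rot": [0, 0, 0], "grip": 1}

```text
time_s: 11.2
tool_pos: [0.5818, 0.0197, 0.0547]
ee_rot: [2.169, 2.27, 0.0]
contact_force: [0.3, -5.9, 5.7]
grip_width: -0.001
finger_force: 3.5
```

jog_arm:
  deltas:
    - {"dp": [1.5, 0, 0], "rot": [0, 0, 0], "grip": 1}
    - {"dp": [1, 0, 0], "rot": [0, 0, 0], "grip": 1}

```text
time_s: 11.37
tool_pos: [0.5817, 0.0222, 0.0547]
ee_rot: [2.169, 2.27, 0.0]
contact_force: [0.5, -7.1, 4.8]
grip_width: 0.0
finger_force: 3.5
```

jog_arm:
  deltas:
    - {"dp": [1, 0, 0], "rot": [0, 0, 0], "grip": 1}
    - {"dp": [1, 0, 0], "rot": [0, 0, 0], "grip": 1}

```text
time_s: 11.53
tool_pos: [0.5818, 0.0238, 0.0548]
ee_rot: [2.169, 2.269, -0.0]
contact_force: [5.1, -15.9, 3.6]
grip_width: 0.001
finger_force: 7.8
```

jog_arm:
  deltas:
    - {"dp": [1, 0, 0], "rot": [0, 0, 0], "grip": 1}
    - {"dp": [0, 0, 0], "rot": [0, 0, 0], "grip": 1}

```text
time_s: 11.7
tool_pos: [0.5823, 0.0241, 0.0548]
ee_rot: [2.168, 2.268, -0.0]
contact_force: [7.6, -16.9, 2.0]
grip_width: 0.0
finger_force: 8.3
```

Force rose to about 17 N and motion stopped where home is expected. I'll back off, lift, and take one top picture to check home and measure the knob again.

jog_arm:
  deltas:
    - {"dp": [-10, 0, 0], "rot": [0, 0, 0], "grip": 1}
    - {"dp": [-30, 0, 0], "rot": [0, 0, 0], "grip": 1}
    - {"dp": [-30, 0, -10], "rot": [0, 0, 0], "grip": 0.7}
    - {"dp": [-30, 0, -35], "rot": [0, 0, 0], "grip": 0.7}
    - {"dp": [-30, 0, -35], "rot": [0, 0, 0], "grip": 0.7}
    - {"dp": [0, 0, 0], "rot": [0, 0, 0], "grip": 0.7}
    - {"dp": [0, 0, 0], "rot": [0, 0, 0], "grip": 0.7}

```text
time_s: 12.28
tool_pos: [0.5874, -0.0999, 0.1292]
ee_rot: [2.171, 2.268, 0.003]
contact_force: [-0.4, -0.4, -0.1]
grip_width: 0.299
finger_force: 0.0
```

```bash
python3 - <<'E'
from h import *
for n in('top','scene'):
    p,d=snap(n)
    for o in blob(n,p,(0,160,90),(6,255,255),.088): print(n,*o)
    for o in blob(n,p,(45,90,60),(80,255,255),.059): print(n,'g',*o)
    if n=='top': cv2.imwrite('pics/home.png',ortho(n,p,.05,.46,.70,-.19,.20,2.0)[:,:,::-1])
go((.485,.0955,.13),136.9)
E
```

```text
top [460. 322.] [ 329.9 -345.7] [55.8 25.6] 29.6
top [506. 264.] [ 441.1 -440.2] [57.2 27.8] 16.6
top [234. 250.] [484.2  96.2] [11.3 40.5] 43.5
top g [224. 205.] [576.8 119.5] [22.  57.9] 1.9
scene [ 61. 471.] [ 434.2 -797.8] [17.9 11.8] 14.0
scene [ 53. 439.] [ 377.7 -763.7] [14.9 22.2] 71.0
scene [184. 360.] [ 477.8 -481.9] [59.7 26. ] 17.0
scene [175. 299.] [ 368.6 -387. ] [55.6 28.7] 30.1
scene g [311. 222.] [481.3 -38.4] [14.2 30.9] 56.6
scene g [380. 197.] [576.4 120.1] [23.3 58.4] 4.4
t 12.38 tcp [586.4 -98.3 126.5] x yaw 92.59 tilt 0.06 q6 -0.25 F [-0.4 -0.1 -0.5] w 0.301
dp [198.2 -92.5  -3.3] turn -44.3
```

View pics/home.png

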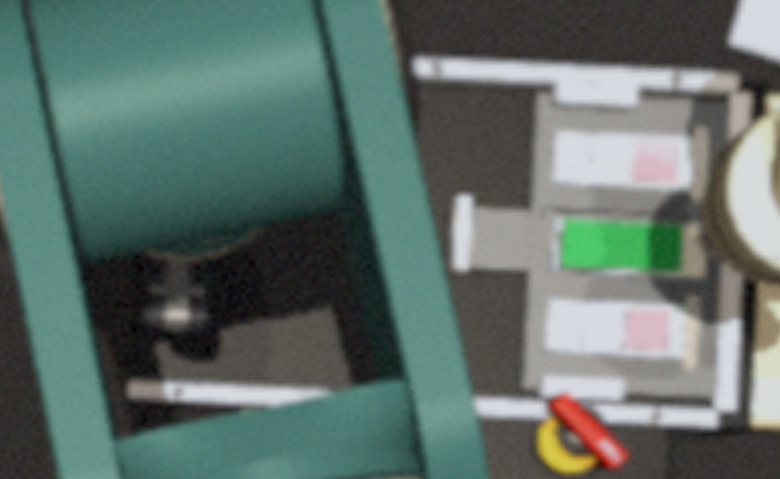

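The carriage's leading edge meets the end stop at column 714, with the green slide still in the pocket at (622,245). The knob bar runs from (555,398) to (625,465), so its yaw is about 135°. Moving over the knob.

jog_arm:
  deltas:
    - {"dp": [28.5, -13.3, 0], "rot": [0, 0, 0], "grip": 0.65}
    - {"dp": [28.5, -13.3, 0], "rot": [0, 0, 0], "grip": 0.65}
    - {"dp": [28.5, -13.3, 0], "rot": [0, 0, 0], "grip": 0.65}
    - {"dp": [28.5, -13.3, 0], "rot": [0, 0, 0], "grip": 0.65}
    - {"dp": [28.5, -13.3, 0], "rot": [0, 0, 0], "grip": 0.65}
    - {"dp": [28.5, -13.3, 0], "rot": [0, 0, 0], "grip": 0.65}
    - {"dp": [28.3, -13.6, 0], "rot": [0, 0, 0], "grip": 0.65}

```text
time_s: 12.97
tool_pos: [0.4827, 0.0981, 0.1259]
ee_rot: [-2.168, -2.271, 0.002]
contact_force: [0.4, -0.7, 0.1]
grip_width: 0.349
finger_force: 0.0
```

jog_arm:
  deltas:
    - {"dp": [0, 0, 0], "rot": [0, 0, -7], "grip": 0.65}
    - {"dp": [0, 0, 0], "rot": [0, 0, -7], "grip": 0.65}
    - {"dp": [0, 0, 0], "rot": [0, 0, -7], "grip": 0.65}
    - {"dp": [0, 0, 0], "rot": [0, 0, -7], "grip": 0.65}
    - {"dp": [0, 0, 0], "rot": [0, 0, -7], "grip": 0.65}
    - {"dp": [0, 0, 0], "rot": [0, 0, -7], "grip": 0.65}
    - {"dp": [0, 0, 0], "rot": [0, 0, 0], "grip": 0.65}
    - {"dp": [0, 0, 0], "rot": [0, 0, 0], "grip": 0.65}
    - {"dp": [0, 0, 0], "rot": [0, 0, 0], "grip": 0.65}

```text
time_s: 13.72
tool_pos: [0.484, 0.0966, 0.1265]
ee_rot: [-1.217, -2.895, 0.001]
contact_force: [0.4, 0.0, 0.3]
grip_width: 0.344
finger_force: 0.0
```

```bash
python3 - <<'E'
from h import *
go((.484,.0965,.070),135)
E
```

```text
t 13.72 tcp [484.   96.6 126.5] x yaw 134.38 tilt 0.06 q6 -0.63 F [0.4 0.  0.3] w 0.344
dp [-0.1 -0.1 56.5] turn -0.6
```

jog_arm:
  deltas:
    - {"dp": [0, 0, 20], "rot": [0, 0, 0], "grip": 0.65}
    - {"dp": [0, 0, 15], "rot": [0, 0, 0], "grip": 0.65}
    - {"dp": [0, 0, 12], "rot": [0, 0, 0], "grip": 0.65}
    - {"dp": [0, 0, 10], "rot": [0, 0, 0], "grip": 0.65}
    - {"dp": [0, 0, 0], "rot": [0, 0, 0], "grip": 0.65}
    - {"dp": [0, 0, 0], "rot": [0, 0, 0], "grip": 0.65}

```text
time_s: 14.22
tool_pos: [0.4843, 0.0963, 0.07]
ee_rot: [-1.213, -2.897, 0.001]
contact_force: [0.7, -0.3, 0.5]
grip_width: 0.345
finger_force: 0.0
```

jog_arm:
  deltas:
    - {"dp": [0, 0, 0], "rot": [0, 0, 0], "grip": 1}
    - {"dp": [0, 0, 0], "rot": [0, 0, 0], "grip": 1}
    - {"dp": [0, 0, 0], "rot": [0, 0, 0], "grip": 1}
    - {"dp": [0, 0, 0], "rot": [0, 0, 0], "grip": 1}
    - {"dp": [0, 0, 0], "rot": [0, 0, 0], "grip": 1}
    - {"dp": [0, 0, 0], "rot": [0, 0, 0], "grip": 1}
  newtons: 50

```text
time_s: 14.72
tool_pos: [0.4855, 0.0968, 0.0713]
ee_rot: [1.212, 2.896, 0.004]
contact_force: [5.7, 5.6, -2.6]
grip_width: 0.102
finger_force: 52.3
```

```bash
python3 - <<'E'
from h import *
go((.484,.0965,.070),135); print(arm.get_state()['wrist_torque'],arm.get_state()['finger_force'])
E
```

```text
t 14.72 tcp [485.5  96.8  71.3] x yaw 134.58 tilt 0.19 q6 -0.63 F [ 5.7  5.6 -2.6] w 0.102
dp [ 0.8 -1.3  1.3] turn -0.4
[ 0.72094811 -0.94698907 -0.09445646] 52.30135917663574
```

jog_arm:
  deltas:
    - {"dp": [0, 1.5, 0], "rot": [0, 0, -4], "grip": 1}
    - {"dp": [0, 0, 0], "rot": [0, 0, -6], "grip": 1}
    - {"dp": [0, 0, 0], "rot": [0, 0, -6], "grip": 1}
    - {"dp": [0, 0, 0], "rot": [0, 0, -6], "grip": 1}
    - {"dp": [0, 0, 0], "rot": [0, 0, -6], "grip": 1}
    - {"dp": [0, 0, 0], "rot": [0, 0, -6], "grip": 1}
    - {"dp": [0, 0, 0], "rot": [0, 0, -6], "grip": 1}
    - {"dp": [0, 0, 0], "rot": [0, 0, 0], "grip": 1}
    - {"dp": [0, 0, 0], "rot": [0, 0, 0], "grip": 1}
  newtons: 60

```text
time_s: 15.47
tool_pos: [0.4861, 0.0977, 0.0713]
ee_rot: [0.153, 3.136, 0.001]
contact_force: [0.8, 4.8, 6.1]
grip_width: 0.093
finger_force: 61.8
```

```bash
python3 - <<'E'
from h import *
go((.484,.0965,.070),207.2); print(arm.get_state()['wrist_torque'],arm.get_state()['finger_force'])
E
```

```text
t 15.47 tcp [486.1  97.7  71.3] x yaw 174.41 tilt 0.12 q6 -1.33 F [0.8 4.8 6.1] w 0.093
dp [ 2.  -1.4  1.3] turn -32.8
[0.69992795 0.01012148 0.02293874] 61.81940317153931
```

jog_arm:
  deltas:
    - {"dp": [0, 1, 0], "rot": [0, 0, -5], "grip": 1}
    - {"dp": [0, 0, 0], "rot": [0, 0, -6], "grip": 1}
    - {"dp": [0, 0, 0], "rot": [0, 0, -6], "grip": 1}
    - {"dp": [0, 0, 0], "rot": [0, 0, -6], "grip": 1}
    - {"dp": [0, 0, 0], "rot": [0, 0, -4], "grip": 1}
    - {"dp": [0, 0, 0], "rot": [0, 0, 0], "grip": 1}
    - {"dp": [0, 0, 0], "rot": [0, 0, 0], "grip": 1}
  newtons: 80

```text
time_s: 16.05
tool_pos: [0.4859, 0.0983, 0.0713]
ee_rot: [-0.581, 3.087, 0.0]
contact_force: [-4.8, 1.0, 10.5]
grip_width: 0.095
finger_force: 83.0
```

```bash
python3 - <<'E'
from h import *
go((.484,.0965,.070),207.2); print(arm.get_state()['wrist_torque'],arm.get_state()['finger_force'])
E
```

```text
t 16.05 tcp [485.9  98.3  71.3] x yaw -158.66 tilt 0.04 q6 -1.79 F [-4.8  1.  10.5] w 0.095
dp [ 2.4 -1.   1.3] turn -5.9
[ 0.03892317  0.75894121 -0.38320787] 82.95090794563293
```

jog_arm:
  deltas:
    - {"dp": [0, 0, 0], "rot": [0, 0, -3], "grip": 1}
    - {"dp": [0, 0, 0], "rot": [0, 0, -2.5], "grip": 1}
    - {"dp": [0, 0, 0], "rot": [0, 0, 0], "grip": 1}
    - {"dp": [0, 0, 0], "rot": [0, 0, 0], "grip": 1}
    - {"dp": [0, 0, 0], "rot": [0, 0, 0], "grip": 1}
    - {"dp": [0, 0, 0], "rot": [0, 0, 0], "grip": 1}

```text
time_s: 16.55
tool_pos: [0.4856, 0.0982, 0.0713]
ee_rot: [-0.727, 3.056, 0.0]
contact_force: [-7.5, -0.3, 12.2]
grip_width: 0.089
finger_force: 86.2
```

```bash
python3 - <<'E'
from h import *
go((.4800,-.0285,.13),92.6); print(arm.get_state()['wrist_torque'],arm.get_state()['finger_force'])
E
```

```text
t 16.55 tcp [485.6  98.2  71.3] x yaw -153.24 tilt 0.01 q6 -1.89 F [-7.5 -0.3 12.2] w 0.089
dp [  62.1 -110.6  -58.7] turn 114.2
[-0.04631533  1.0580186  -1.19397151] 86.20321980473818
```

Firmly clamped at about 1.99 rad, with the torque up sharply. Releasing, lifting straight up and moving over the button.

jog_arm:
  deltas:
    - {"dp": [0, 0, 0], "rot": [0, 0, 0], "grip": 0.65}
    - {"dp": [0, 0, 0], "rot": [0, 0, 0], "grip": 0.65}
    - {"dp": [0, 0, 0], "rot": [0, 0, 0], "grip": 0.65}
    - {"dp": [0, 0, -10], "rot": [0, 0, 0], "grip": 0.65}
    - {"dp": [0, 0, -25], "rot": [0, 0, 0], "grip": 0.65}
    - {"dp": [0, 0, -25], "rot": [0, 0, 0], "grip": 0.65}
    - {"dp": [20, -36, 0], "rot": [0, 0, 0], "grip": 1}
    - {"dp": [20, -36, 0], "rot": [0, 0, 0], "grip": 1}
    - {"dp": [22, -38, 0], "rot": [0, 0, 0], "grip": 1}
    - {"dp": [0, 0, 0], "rot": [0, 0, 0], "grip": 1}
  newtons: 40

```text
time_s: 17.38
tool_pos: [0.4803, -0.031, 0.1312]
ee_rot: [-0.728, 3.056, -0.003]
contact_force: [0.6, 0.4, 0.1]
grip_width: 0.0
finger_force: 0.0
```

```bash
python3 - <<'E'
from h import *
p,d=snap('top')
for o in blob('top',p,(0,160,90),(6,255,255),.088): print(*o)
for o in blob('top',p,(45,90,60),(80,255,255),.059): print('g',*o)
cv2.imwrite('pics/cl.png',ortho('top',p,.05,.44,.68,-.05,.20,2.4)[:,:,::-1])
go((.4800,-.0285,.13))
E
```

```text
[460. 322.] [ 329.8 -345.5] [55.6 25.4] 30.6
[506. 265.] [ 441.  -440.2] [57.3 27.8] 16.8
g [224. 204.] [577.4 117.6] [57.5 24.4] 89.2
t 17.43 tcp [480.5 -28.6 131. ] x yaw -153.22 tilt 0.05 q6 -2.15 F [-0.9  0.3  0.4] w 0.002
dp [0.4 0.3 1. ] turn None
```

View pics/cl.png

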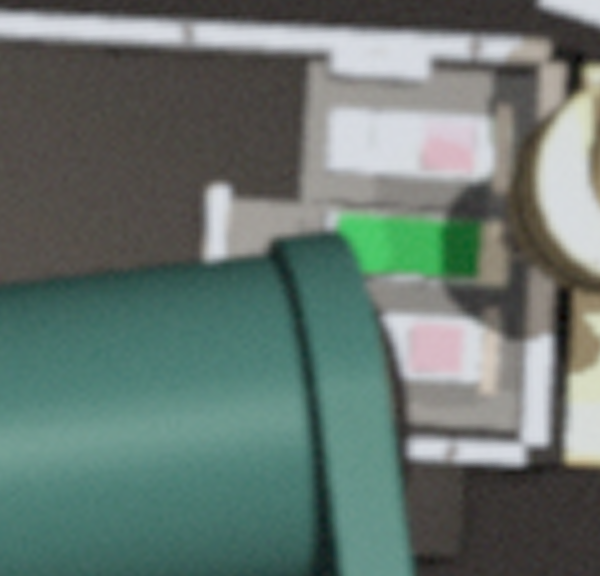

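The carriage is still home (edge at column 522) with the slide in the pocket at (410,245). The arm hides the knob. Pressing the button.

jog_arm:
  deltas:
    - {"dp": [0, 0, 35], "rot": [0, 0, 0], "grip": 1}
    - {"dp": [0, 0, 30], "rot": [0, 0, 0], "grip": 1}
    - {"dp": [0, 0, 8], "rot": [0, 0, 0], "grip": 1}
    - {"dp": [0, 0, 5], "rot": [0, 0, 0], "grip": 1}
    - {"dp": [0, 0, 3], "rot": [0, 0, 0], "grip": 1}
    - {"dp": [0, 0, 2], "rot": [0, 0, 0], "grip": 1}
    - {"dp": [0, 0, 2], "rot": [0, 0, 0], "grip": 1}
    - {"dp": [0, 0, 0], "rot": [0, 0, 0], "grip": 1}
    - {"dp": [0, 0, 0], "rot": [0, 0, 0], "grip": 1}

```text
time_s: 18.18
tool_pos: [0.4814, -0.0254, 0.0463]
ee_rot: [-0.736, 3.052, -0.0]
contact_force: [1.1, 3.4, 4.6]
grip_width: 0.001
finger_force: 2.3
```

jog_arm:
  deltas:
    - {"dp": [0, 0, 1], "rot": [0, 0, 0], "grip": 1}
    - {"dp": [0, 0, 0.5], "rot": [0, 0, 0], "grip": 1}
    - {"dp": [0, 0, 0], "rot": [0, 0, 0], "grip": 1}

```text
time_s: 18.43
tool_pos: [0.4815, -0.0254, 0.0457]
ee_rot: [-0.735, 3.052, -0.0]
contact_force: [-5.9, 4.2, 19.7]
grip_width: -0.0
finger_force: 9.9
```

Bottomed out at 20 N. I'll lift and move the arm away, clear of the camera's view of the knob.

jog_arm:
  deltas:
    - {"dp": [0, 0, -5], "rot": [0, 0, 0], "grip": 1}
    - {"dp": [0, 0, -15], "rot": [0, 0, 0], "grip": 1}
    - {"dp": [0, 0, -30], "rot": [0, 0, 0], "grip": 1}
    - {"dp": [0, 0, -35], "rot": [0, 0, 0], "grip": 1}
    - {"dp": [18, -36, -10], "rot": [0, 0, 0], "grip": 1}
    - {"dp": [18, -36, 0], "rot": [0, 0, 0], "grip": 1}
    - {"dp": [18, -36, 0], "rot": [0, 0, 0], "grip": 1}
    - {"dp": [18, -36, 0], "rot": [0, 0, 0], "grip": 1}
    - {"dp": [18, -36, 0], "rot": [0, 0, 0], "grip": 1}
    - {"dp": [0, 0, 0], "rot": [0, 0, 0], "grip": 1}

```text
time_s: 19.27
tool_pos: [0.4819, -0.2323, 0.1388]
ee_rot: [0.73, -3.055, 0.003]
contact_force: [0.2, 0.2, 0.9]
grip_width: -0.0
finger_force: 0.0
```

```bash
python3 - <<'E'
from h import *
p,d=snap('top')
for o in blob('top',p,(0,160,90),(6,255,255),.088): print(*o)
for o in blob('top',p,(45,90,60),(80,255,255),.059): print('g',*o)
cv2.imwrite('pics/end.png',ortho('top',p,.05,.44,.68,-.05,.20,2.4)[:,:,::-1])
go((.4800,-.0285,.13))
E
```

```text
[461. 323.] [ 330.1 -345.6] [56.6 25.6] 29.6
[506. 264.] [ 441.  -439.9] [57.2 27.2] 16.8
[233. 248.] [487.1  98. ] [31.7 12. ] 13.1
g [298. 251.] [479.6 -27.9] [26.2 26.2] 88.6
g [224. 204.] [576.8 118. ] [22.1 57.8] 2.3
t 19.32 tcp [ 482.  -229.9  138.6] x yaw -153.14 tilt 0.04 q6 -2.53 F [-0.1  0.4 -0.1] w 0.003
dp [-89.3 180.5   8.5] turn None
```

View pics/end.png

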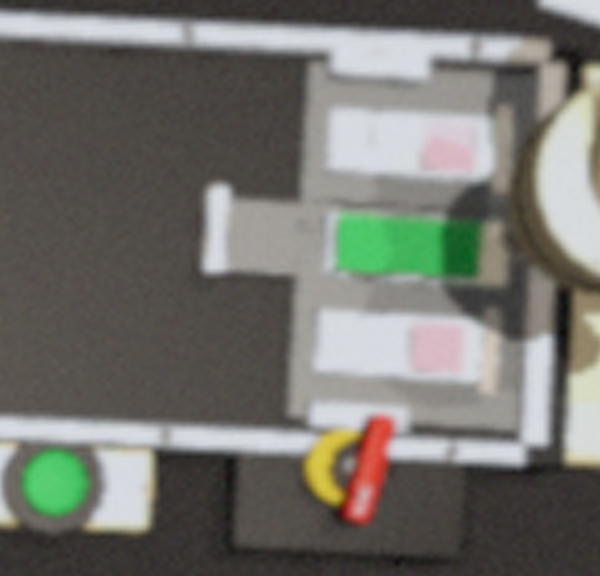

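The bar now runs from (382,420) to (358,520), so the knob is only at about 1.76 rad. It slipped in the grip or sprang back, because I was holding it too high. The button is up again at (55,482). I'll measure the bar precisely and regrip lower.

```bash
python3 - <<'E'
from h import *
p,d=load('top')
a=ortho('top',p,.088,.45,.53,.05,.15,6); h=cv2.cvtColor(a,cv2.COLOR_RGB2HSV)
m=cv2.inRange(h,(0,110,80),(10,255,255))|cv2.inRange(h,(168,110,80),(180,255,255))
m=cv2.morphologyEx(m,cv2.MORPH_CLOSE,np.ones((15,15)))
c=max(cv2.findContours(m,0,1)[0],key=cv2.contourArea); b=cv2.minAreaRect(c)
print('x',.53-b[0][1]/6000,'y',.05+b[0][0]/6000,np.array(b[1])/6,b[2])
vx,vy,_,_=cv2.fitLine(np.argwhere(m)[:,::-1].astype(np.float32),2,0,.01,.01).ravel(); print('yaw',np.degrees(np.arctan2(vx,-vy))%180)
go((.485,.098,.13),193.3)
E
```

```text
x 0.4822305908203125 y 0.09702397664388021 [15.76055527 45.1481781 ] 15.792403221130371
yaw 14.03251
t 19.32 tcp [ 482.  -229.9  138.6] x yaw -153.14 tilt 0.04 q6 -2.53 F [-0.1  0.4 -0.1] w 0.003
dp [-150.9  291.1    8.4] turn 13.6
```

jog_arm:
  deltas:
    - {"dp": [-16.7, 32.3, 0], "rot": [0, 0, 0], "grip": 0.6}
    - {"dp": [-16.7, 32.3, 0], "rot": [0, 0, 0], "grip": 0.6}
    - {"dp": [-16.7, 32.3, 0], "rot": [0, 0, 0], "grip": 0.6}
    - {"dp": [-16.7, 32.3, 0], "rot": [0, 0, 0], "grip": 0.6}
    - {"dp": [-16.7, 32.3, 0], "rot": [0, 0, 0], "grip": 0.6}
    - {"dp": [-16.7, 32.3, 0], "rot": [0, 0, 0], "grip": 0.6}
    - {"dp": [-16.7, 32.3, 0], "rot": [0, 0, 0], "grip": 0.6}
    - {"dp": [-16.7, 32.3, 0], "rot": [0, 0, 0], "grip": 0.6}
    - {"dp": [-16.7, 32.3, 0], "rot": [0, 0, 0], "grip": 0.6}

```text
time_s: 20.07
tool_pos: [0.4831, 0.1028, 0.1391]
ee_rot: [-0.737, 3.053, -0.0]
contact_force: [1.2, -1.1, -0.3]
grip_width: 0.399
finger_force: 0.0
```

jog_arm:
  deltas:
    - {"dp": [0, 0, 0], "rot": [0, 0, 6.2], "grip": 0.6}
    - {"dp": [0, 0, 0], "rot": [0, 0, 6.1], "grip": 0.6}
    - {"dp": [0, 0, 0], "rot": [0, 0, 0], "grip": 0.6}
    - {"dp": [0, 0, 0], "rot": [0, 0, 0], "grip": 0.6}
    - {"dp": [0, 0, 0], "rot": [0, 0, 0], "grip": 0.6}

```text
time_s: 20.48
tool_pos: [0.4838, 0.1004, 0.1388]
ee_rot: [-0.41, 3.115, -0.0]
contact_force: [0.7, -0.0, -0.1]
grip_width: 0.404
finger_force: 0.0
```

```bash
python3 - <<'E'
from h import *
go((.4845,.098,.064),194.5)
E
```

```text
t 20.48 tcp [483.8 100.4 138.8] x yaw -165.01 tilt 0.01 q6 -1.68 F [ 0.7 -0.  -0.1] w 0.404
dp [-0.1 -2.5 74.8] turn 0.5
```

jog_arm:
  deltas:
    - {"dp": [0, -2.5, 30], "rot": [0, 0, 0], "grip": 0.6}
    - {"dp": [0, 0, 22], "rot": [0, 0, 0], "grip": 0.6}
    - {"dp": [0, 0, 14], "rot": [0, 0, 0], "grip": 0.6}
    - {"dp": [0, 0, 9], "rot": [0, 0, 0], "grip": 0.6}
    - {"dp": [0, 0, 0], "rot": [0, 0, 0], "grip": 0.6}
    - {"dp": [0, 0, 0], "rot": [0, 0, 0], "grip": 0.6}

```text
time_s: 20.98
tool_pos: [0.4846, 0.0978, 0.0641]
ee_rot: [0.406, -3.115, 0.0]
contact_force: [0.4, 0.6, 0.8]
grip_width: 0.401
finger_force: 0.0
```

jog_arm:
  deltas:
    - {"dp": [0, 0, 0], "rot": [0, 0, 0], "grip": 1}
    - {"dp": [0, 0, 0], "rot": [0, 0, 0], "grip": 1}
    - {"dp": [0, 0, 0], "rot": [0, 0, 0], "grip": 1}
    - {"dp": [0, 0, 0], "rot": [0, 0, 0], "grip": 1}
    - {"dp": [0, 0, 0], "rot": [0, 0, 0], "grip": 1}
    - {"dp": [0, 0, 0], "rot": [0, 0, 0], "grip": 1}
  newtons: 100

```text
time_s: 21.48
tool_pos: [0.4859, 0.0983, 0.0665]
ee_rot: [-0.405, 3.112, 0.001]
contact_force: [-2.5, 0.2, 15.0]
grip_width: 0.092
finger_force: 114.2
```

```bash
python3 - <<'E'
from h import *
go((.4845,.098,.064),208); print(arm.get_state()['wrist_torque'])
E
```

```text
t 21.48 tcp [485.9  98.3  66.5] x yaw -165.18 tilt 0.22 q6 -1.68 F [-2.5  0.2 15. ] w 0.092
dp [1.4 0.  2.5] turn -13.2
[ 0.06945783  0.59871235 -0.04466559]
```

jog_arm:
  deltas:
    - {"dp": [0, 0, -2], "rot": [0, 0, 0], "grip": 1}
    - {"dp": [0, 0, 0], "rot": [0, 0, -4], "grip": 1}
    - {"dp": [0, 0, 0], "rot": [0, 0, -4], "grip": 1}
    - {"dp": [0, 0, 0], "rot": [0, 0, 0], "grip": 1}
    - {"dp": [0, 0, 0], "rot": [0, 0, 0], "grip": 1}

```text
time_s: 21.9
tool_pos: [0.4854, 0.0982, 0.0667]
ee_rot: [-0.62, 3.077, 0.0]
contact_force: [6.3, 1.3, -3.8]
grip_width: 0.091
finger_force: 116.4
```

```bash
python3 - <<'E'
from h import *
go((.4845,.098,.064),208); print(arm.get_state()['wrist_torque'])
E
```

```text
t 21.9 tcp [485.4  98.2  66.7] x yaw -157.23 tilt 0.16 q6 -1.82 F [ 6.3  1.3 -3.8] w 0.091
dp [1.  0.1 2.7] turn -5.2
[ 0.42727976 -1.088649   -0.59431935]
```

jog_arm:
  deltas:
    - {"dp": [0, 0, 0], "rot": [0, 0, -3], "grip": 1}
    - {"dp": [0, 0, 0], "rot": [0, 0, -3], "grip": 1}
    - {"dp": [0, 0, 0], "rot": [0, 0, 0], "grip": 1}
    - {"dp": [0, 0, 0], "rot": [0, 0, 0], "grip": 1}
    - {"dp": [0, 0, 0], "rot": [0, 0, 0], "grip": 1}

```text
time_s: 22.32
tool_pos: [0.4851, 0.0984, 0.0666]
ee_rot: [-0.777, 3.042, 0.001]
contact_force: [1.8, 5.1, 1.7]
grip_width: 0.091
finger_force: 117.3
```

```bash
python3 - <<'E'
from h import *
go((.4845,.098,.064),208); print(arm.get_state()['wrist_torque'])
E
```

```text
t 22.32 tcp [485.1  98.4  66.6] x yaw -151.35 tilt 0.12 q6 -1.92 F [1.8 5.1 1.7] w 0.091
dp [ 0.8 -0.1  2.6] turn 0.6
[ 0.75739751 -0.60228501 -0.70730368]
```

jog_arm:
  deltas:
    - {"dp": [0, 0, 0], "rot": [0, 0, 0], "grip": 0.65}
    - {"dp": [0, 0, 0], "rot": [0, 0, 0], "grip": 0.65}
    - {"dp": [0, 0, 0], "rot": [0, 0, 0], "grip": 0.65}
    - {"dp": [0, 0, -10], "rot": [0, 0, 0], "grip": 0.65}
    - {"dp": [0, 0, -25], "rot": [0, 0, 0], "grip": 0.65}
    - {"dp": [0, 0, -30], "rot": [0, 0, 0], "grip": 0.65}
    - {"dp": [20, -36, 0], "rot": [0, 0, 0], "grip": 1}
    - {"dp": [20, -36, 0], "rot": [0, 0, 0], "grip": 1}
    - {"dp": [22, -38, 0], "rot": [0, 0, 0], "grip": 1}
    - {"dp": [0, 0, 0], "rot": [0, 0, 0], "grip": 1}
  newtons: 40

```text
time_s: 23.15
tool_pos: [0.4829, -0.0314, 0.1318]
ee_rot: [-0.774, 3.044, -0.003]
contact_force: [0.5, 0.8, -1.0]
grip_width: 0.001
finger_force: 0.0
```

jog_arm:
  deltas:
    - {"dp": [20, -36, 0], "rot": [0, 0, 0], "grip": 1}
    - {"dp": [20, -36, 0], "rot": [0, 0, 0], "grip": 1}
    - {"dp": [20, -36, 0], "rot": [0, 0, 0], "grip": 1}
    - {"dp": [20, -36, 0], "rot": [0, 0, 0], "grip": 1}
    - {"dp": [20, -36, 0], "rot": [0, 0, 0], "grip": 1}
    - {"dp": [0, 0, 0], "rot": [0, 0, 0], "grip": 1}

```text
time_s: 23.65
tool_pos: [0.4816, -0.2375, 0.1313]
ee_rot: [0.774, -3.044, 0.002]
contact_force: [0.2, 0.3, 0.3]
grip_width: -0.001
finger_force: 0.0
```

```bash
cat >> h.py <<'E'
def knob(p):
    a=ortho('top',p,.088,.45,.53,.05,.15,6); h=cv2.cvtColor(a,cv2.COLOR_RGB2HSV)
    m=cv2.inRange(h,(0,110,80),(10,255,255))|cv2.inRange(h,(168,110,80),(180,255,255))
    m=cv2.morphologyEx(m,cv2.MORPH_CLOSE,np.ones((15,15)))
    c=max(cv2.findContours(m,0,1)[0],key=cv2.contourArea); b=cv2.minAreaRect(c)
    vx,vy,_,_=cv2.fitLine(np.argwhere(m)[:,::-1].astype(np.float32),2,0,.01,.01).ravel(); yaw=np.degrees(np.arctan2(vx,-vy))%180
    print('x',.53-b[0][1]/6000,'y',.05+b[0][0]/6000,np.array(b[1])/6,b[2],'yaw',yaw,'angle',np.radians((yaw-92.6)%180)); return a
E
python3 - <<'E'
from h import *
p0=cv2.imread('pics/top0.png')[:,:,::-1]; knob(np.ascontiguousarray(p0))
p,d=snap('top'); a=knob(p)
c=ortho('top',p,.05,.44,.68,-.05,.20,2.0)
b=cv2.resize(a,(300,240)); o=np.zeros((500,800,3),np.uint8); o[:480,:500]=c[:480,:500]; o[:240,500:]=b
cv2.imwrite('pics/fin.png',o[:,:,::-1]); go((.4800,-.0275,.13))
E
```

```text
x 0.4837326405843099 y 0.09699419148763022 [47.97003174 15.91313426] 46.80874252319336 yaw 135.68138 angle 0.751912
x 0.48244145202636723 y 0.09687856038411458 [15.78988266 45.05295308] 15.44631576538086 yaw 12.967098 angle 1.7517363
t 23.7 tcp [ 481.8 -234.9  131.2] x yaw -151.46 tilt 0.03 q6 -2.57 F [-0.2  0.5 -0.6] w -0.003
dp [-97.5 183.1   1.1] turn None
```

```bash
python3 - <<'E'
from h import *
A=cv2.imread('pics/home.png',0).astype(np.float32)
p,d=load('top'); B=cv2.cvtColor(ortho('top',p,.05,.46,.70,-.19,.20,2.0),cv2.COLOR_RGB2GRAY).astype(np.float32)
for nm,(r0,r1,c0,c1) in dict(slideN=(118,198,535,700),slideS=(290,365,530,700),plate=(185,280,440,530),rail=(48,78,430,540),endstop=(320,425,690,745)).items():
    a,b=A[r0:r1,c0:c1],B[r0:r1,c0:c1]
    (dx,dy),r=cv2.phaseCorrelate(a,b,cv2.createHanningWindow((c1-c0,r1-r0),cv2.CV_32F)); print(nm,'mm y+',round(dx/2,2),'x-',round(dy/2,2),round(r,2))
E
```

```text
slideN mm y+ -0.13 x- -0.08 0.49
slideS mm y+ 0.01 x- 0.18 0.33
plate mm y+ -0.22 x- 0.09 0.23
rail mm y+ 0.07 x- -0.04 0.55
endstop mm y+ 0.07 x- -0.1 0.56
```

View pics/fin.png

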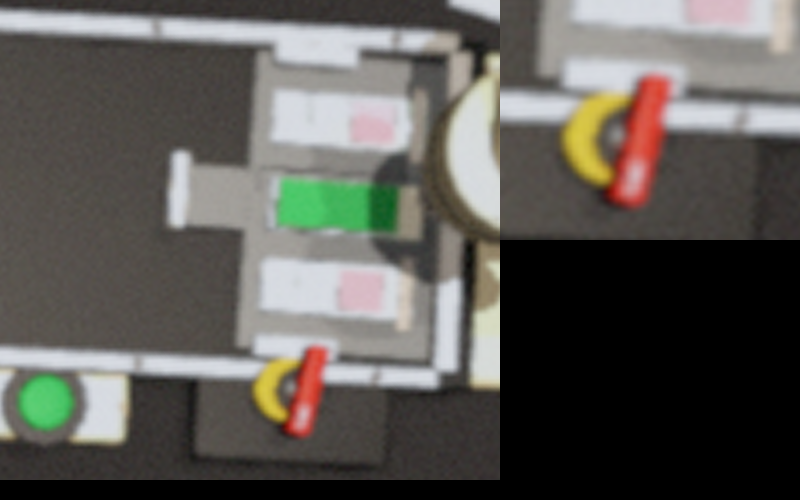

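The carriage is unmoved and home, and the bar in the inset runs from (655,80) to (628,200), still about 1.76 rad. It seems to spring back on a fast release after being over-driven. I'll regrip, clamp more gently and let go slowly.

jog_arm:
  deltas:
    - {"dp": [-18, 32.4, 0], "rot": [0, 0, 0], "grip": 0.6}
    - {"dp": [-18, 32.4, 0], "rot": [0, 0, 0], "grip": 0.6}
    - {"dp": [-18, 32.4, 0], "rot": [0, 0, 0], "grip": 0.6}
    - {"dp": [-18, 32.4, 0], "rot": [0, 0, 0], "grip": 0.6}
    - {"dp": [-18, 32.4, 0], "rot": [0, 0, 0], "grip": 0.6}
    - {"dp": [-18, 32.4, 0], "rot": [0, 0, 0], "grip": 0.6}
    - {"dp": [-18, 32.4, 0], "rot": [0, 0, 0], "grip": 0.6}
    - {"dp": [-18, 32.4, 0], "rot": [0, 0, 0], "grip": 0.6}
    - {"dp": [-18, 32.3, 0], "rot": [0, 0, 0], "grip": 0.6}

```text
time_s: 24.45
tool_pos: [0.4831, 0.1041, 0.1316]
ee_rot: [-0.782, 3.042, -0.0]
contact_force: [0.5, -0.9, -0.2]
grip_width: 0.405
finger_force: 0.0
```

jog_arm:
  deltas:
    - {"dp": [0, 0, 0], "rot": [0, 0, 7], "grip": 0.6}
    - {"dp": [0, 0, 0], "rot": [0, 0, 7], "grip": 0.6}
    - {"dp": [0, 0, 0], "rot": [0, 0, 0], "grip": 0.6}
    - {"dp": [0, 0, 0], "rot": [0, 0, 0], "grip": 0.6}
    - {"dp": [0, 0, 0], "rot": [0, 0, 0], "grip": 0.6}

```text
time_s: 24.87
tool_pos: [0.4837, 0.1016, 0.131]
ee_rot: [-0.411, 3.114, 0.0]
contact_force: [-0.2, -0.5, -0.6]
grip_width: 0.399
finger_force: 0.0
```

```bash
python3 - <<'E'
from h import *
go((.4855,.0985,.0665),194.3)
E
```

```text
t 24.87 tcp [483.7 101.6 131. ] x yaw -164.97 tilt 0.01 q6 -1.68 F [-0.2 -0.5 -0.6] w 0.399
dp [-0.9 -3.5 64.5] turn 0.7
```

jog_arm:
  deltas:
    - {"dp": [-1, -3.5, 25], "rot": [0, 0, 0.7], "grip": 0.6}
    - {"dp": [0, 0, 22], "rot": [0, 0, 0], "grip": 0.6}
    - {"dp": [0, 0, 17], "rot": [0, 0, 0], "grip": 0.6}
    - {"dp": [0, 0, 0], "rot": [0, 0, 0], "grip": 0.6}
    - {"dp": [0, 0, 0], "rot": [0, 0, 0], "grip": 1}
    - {"dp": [0, 0, 0], "rot": [0, 0, 0], "grip": 1}
    - {"dp": [0, 0, 0], "rot": [0, 0, 0], "grip": 1}
    - {"dp": [0, 0, 0], "rot": [0, 0, 0], "grip": 1}
    - {"dp": [0, 0, 0], "rot": [0, 0, 0], "grip": 1}
    - {"dp": [0, 0, 0], "rot": [0, 0, 0], "grip": 1}
  newtons: 60

```text
time_s: 25.7
tool_pos: [0.4863, 0.0985, 0.0682]
ee_rot: [-0.386, 3.116, -0.0]
contact_force: [-3.9, -1.2, 7.1]
grip_width: 0.102
finger_force: 60.7
```

```bash
cat > w.py <<'E'
from h import *
go((.4855,.0985,.0665),208); s=arm.get_state(); print(s['wrist_torque'].round(3),s['finger_force'])
E
python3 w.py
```

```text
t 25.7 tcp [486.3  98.5  68.2] x yaw -165.89 tilt 0.1 q6 -1.67 F [-3.9 -1.2  7.1] w 0.102
dp [0.8 0.2 1.7] turn -13.9
[-0.172  0.586 -0.13 ] 60.681610107421875
```

jog_arm:
  deltas:
    - {"dp": [0, 0, 0], "rot": [0, 0, -3], "grip": 1}
    - {"dp": [0, 0, 0], "rot": [0, 0, 0], "grip": 1}
    - {"dp": [0, 0, 0], "rot": [0, 0, 0], "grip": 1}

```text
time_s: 25.95
tool_pos: [0.4862, 0.0985, 0.0682]
ee_rot: [-0.468, 3.105, 0.0]
contact_force: [-4.2, 0.1, 7.4]
grip_width: 0.099
finger_force: 60.9
```

```bash
python3 w.py
```

```text
t 25.95 tcp [486.2  98.5  68.2] x yaw -162.86 tilt 0.09 q6 -1.72 F [-4.2  0.1  7.4] w 0.099
dp [0.7 0.2 1.7] turn -10.9
[-0.072  0.706 -0.054] 60.87352752685547
```

jog_arm:
  deltas:
    - {"dp": [0, 0, 0], "rot": [0, 0, -3], "grip": 1}
    - {"dp": [0, 0, 0], "rot": [0, 0, 0], "grip": 1}
    - {"dp": [0, 0, 0], "rot": [0, 0, 0], "grip": 1}

```text
time_s: 26.2
tool_pos: [0.4861, 0.0986, 0.0681]
ee_rot: [-0.549, 3.092, 0.0]
contact_force: [-6.3, 0.8, 8.9]
grip_width: 0.1
finger_force: 61.0
```

```bash
python3 w.py
```

```text
t 26.2 tcp [486.1  98.6  68.1] x yaw -159.87 tilt 0.07 q6 -1.77 F [-6.3  0.8  8.9] w 0.1
dp [0.6 0.1 1.6] turn -7.9
[ 0.078  0.907 -0.107] 60.98876237869263
```

jog_arm:
  deltas:
    - {"dp": [0, 0, 0], "rot": [0, 0, -3], "grip": 1}
    - {"dp": [0, 0, 0], "rot": [0, 0, 0], "grip": 1}
    - {"dp": [0, 0, 0], "rot": [0, 0, 0], "grip": 1}

```text
time_s: 26.45
tool_pos: [0.486, 0.0987, 0.0682]
ee_rot: [-0.63, 3.077, 0.001]
contact_force: [-7.4, 0.7, 8.7]
grip_width: 0.104
finger_force: 61.1
```

```bash
python3 w.py
```

```text
t 26.45 tcp [486.   98.7  68.2] x yaw -156.87 tilt 0.06 q6 -1.83 F [-7.4  0.7  8.7] w 0.104
dp [0.5 0.  1.7] turn -4.9
[ 0.204  1.075 -0.214] 61.13508582115173
```

jog_arm:
  deltas:
    - {"dp": [0, 0, 0], "rot": [0, 0, -3], "grip": 1}
    - {"dp": [0, 0, 0], "rot": [0, 0, 0], "grip": 1}
    - {"dp": [0, 0, 0], "rot": [0, 0, 0], "grip": 1}

```text
time_s: 26.7
tool_pos: [0.4858, 0.0987, 0.0682]
ee_rot: [-0.71, 3.06, 0.001]
contact_force: [-8.9, 1.8, 10.5]
grip_width: 0.102
finger_force: 61.4
```

```bash
python3 w.py
```

```text
t 26.7 tcp [485.8  98.7  68.2] x yaw -153.88 tilt 0.05 q6 -1.88 F [-8.9  1.8 10.5] w 0.102
dp [ 0.4 -0.1  1.7] turn -1.9
[ 0.201  1.328 -0.398] 61.35175824165344
```

Torque is 0.40 N m at 1.98 rad, matching the spec. Releasing slowly.

jog_arm:
  deltas:
    - {"dp": [0, 0, 0], "rot": [0, 0, 0], "grip": 1}
    - {"dp": [0, 0, 0], "rot": [0, 0, 0], "grip": 1}
    - {"dp": [0, 0, 0], "rot": [0, 0, 0], "grip": 1}
  newtons: 20

```text
time_s: 26.95
tool_pos: [0.4858, 0.0987, 0.0682]
ee_rot: [-0.709, 3.06, 0.001]
contact_force: [-9.6, 1.2, 9.7]
grip_width: 0.103
finger_force: 61.4
```

```bash
python3 w.py
```

```text
t 26.95 tcp [485.8  98.7  68.2] x yaw -153.9 tilt 0.05 q6 -1.88 F [-9.6  1.2  9.7] w 0.103
dp [ 0.4 -0.1  1.7] turn -1.9
[ 0.218  1.445 -0.36 ] 61.35124325752258
```

jog_arm:
  deltas:
    - {"dp": [0, 0, 0], "rot": [0, 0, 0], "grip": 0.9}
    - {"dp": [0, 0, 0], "rot": [0, 0, 0], "grip": 0.89}
    - {"dp": [0, 0, 0], "rot": [0, 0, 0], "grip": 0.88}
    - {"dp": [0, 0, 0], "rot": [0, 0, 0], "grip": 0.87}
    - {"dp": [0, 0, 0], "rot": [0, 0, 0], "grip": 0.86}
    - {"dp": [0, 0, 0], "rot": [0, 0, 0], "grip": 0.85}

```text
time_s: 27.45
tool_pos: [0.4861, 0.0985, 0.0673]
ee_rot: [-0.709, 3.059, -0.0]
contact_force: [0.6, 1.8, 2.8]
grip_width: 0.149
finger_force: 2.2
```

```bash
python3 w.py
```

```text
t 27.45 tcp [486.1  98.5  67.3] x yaw -153.89 tilt 0.07 q6 -1.88 F [0.6 1.8 2.8] w 0.149
dp [0.5 0.2 0.8] turn -1.9
[ 0.348 -0.056 -0.061] 2.222582642280031
```

jog_arm:
  deltas:
    - {"dp": [0, 0, 0], "rot": [0, 0, 0], "grip": 0.82}
    - {"dp": [0, 0, 0], "rot": [0, 0, 0], "grip": 0.79}
    - {"dp": [0, 0, 0], "rot": [0, 0, 0], "grip": 0.76}

```text
time_s: 27.7
tool_pos: [0.4856, 0.0983, 0.0665]
ee_rot: [0.709, -3.06, 0.0]
contact_force: [0.0, 1.1, -0.2]
grip_width: 0.236
finger_force: 0.0
```

```bash
python3 w.py; python3 - <<'E'
from h import *
for n in('top','scene'):
    p,d=snap(n); h=cv2.cvtColor(p,cv2.COLOR_RGB2HSV)
    m=cv2.inRange(h,(0,110,60),(10,255,255))|cv2.inRange(h,(168,110,60),(180,255,255))
    r=m[225:270,215:260] if n=='top' else m[165:205,325:365]
    print(n,(r>0).sum())
E
```

```text
t 27.7 tcp [485.6  98.3  66.5] x yaw -153.9 tilt 0.03 q6 -1.88 F [ 0.   1.1 -0.2] w 0.236
dp [-0.   0.2 -0. ] turn -1.9
[ 0.036  0.035 -0.045] 0.0
top 0
scene 57
```

jog_arm:
  deltas:
    - {"dp": [0, 0, 0], "rot": [0, 0, 0], "grip": 0.65}
    - {"dp": [0, 0, 0], "rot": [0, 0, 0], "grip": 0.6}
    - {"dp": [0, 0, 0], "rot": [0, 0, 0], "grip": 0.6}
    - {"dp": [0, 0, -10], "rot": [0, 0, 0], "grip": 0.6}
    - {"dp": [0, 0, -30], "rot": [0, 0, 0], "grip": 0.6}
    - {"dp": [0, 0, -30], "rot": [0, 0, 0], "grip": 0.6}
    - {"dp": [20, -36, 0], "rot": [0, 0, 0], "grip": 0.6}
    - {"dp": [20, -36, 0], "rot": [0, 0, 0], "grip": 0.6}
    - {"dp": [20, -36, 0], "rot": [0, 0, 0], "grip": 0.6}
    - {"dp": [20, -36, 0], "rot": [0, 0, 0], "grip": 0.6}

```text
time_s: 28.63
tool_pos: [0.4768, -0.0676, 0.1379]
ee_rot: [-0.711, 3.059, -0.001]
contact_force: [0.8, 0.7, -0.1]
grip_width: 0.399
finger_force: 0.0
```

jog_arm:
  deltas:
    - {"dp": [20, -36, 0], "rot": [0, 0, 0], "grip": 0.6}
    - {"dp": [20, -36, 0], "rot": [0, 0, 0], "grip": 0.6}
    - {"dp": [20, -36, 0], "rot": [0, 0, 0], "grip": 0.6}
    - {"dp": [20, -36, 0], "rot": [0, 0, 0], "grip": 0.6}
    - {"dp": [0, 0, 0], "rot": [0, 0, 0], "grip": 0.6}

```text
time_s: 29.05
tool_pos: [0.4678, -0.2362, 0.1374]
ee_rot: [0.703, -3.062, 0.003]
contact_force: [0.4, 0.1, -0.3]
grip_width: 0.397
finger_force: 0.0
```

```bash
python3 - <<'E'
from h import *
p,d=snap('top'); knob(p)
go((.4855,.0985,.0665),208)
# top-face-only: brighter red; and depth based: points 80-95mm high near the knob
C=cloud('top',d).reshape(-1,3)
k=C[(np.hypot(C[:,0]-.484,C[:,1]-.098)<.03)&(C[:,2]>.080)&(C[:,2]<.10)]
q=k[:,:2]-k[:,:2].mean(0); w,v=np.linalg.eigh(q.T@q); print(len(k),k.mean(0).round(4),'depth yaw',np.degrees(np.arctan2(v[1,1],v[0,1]))%180)
E
```

```text
x 0.4824372965494792 y 0.096970947265625 [15.66954549 45.09977722] 15.843083381652832 yaw 12.9621935 angle 1.7516508
t 29.1 tcp [ 468.1 -233.6  137.3] x yaw -154.15 tilt 0.02 q6 -2.53 F [-0.4 -0.5 -0.1] w 0.398
dp [-160.5  291.3   70.7] turn -2.2
122 [0.4836 0.0982 0.0876] depth yaw 14.893480725769876
```

The angle ends up the same each time. I need to know whether the bar springs back or never leaves about 1.76 rad in the grip, so I'll watch the bar's red pixels from the scene camera while it is held.

jog_arm:
  deltas:
    - {"dp": [-17.7, 32.1, 0], "rot": [0, 0, 0], "grip": 0.6}
    - {"dp": [-17.7, 32.1, 0], "rot": [0, 0, 0], "grip": 0.6}
    - {"dp": [-17.7, 32.1, 0], "rot": [0, 0, 0], "grip": 0.6}
    - {"dp": [-17.7, 32.1, 0], "rot": [0, 0, 0], "grip": 0.6}
    - {"dp": [-17.7, 32.1, 0], "rot": [0, 0, 0], "grip": 0.6}
    - {"dp": [-17.7, 32.1, 0], "rot": [0, 0, 0], "grip": 0.6}
    - {"dp": [-17.7, 32.1, 0], "rot": [0, 0, 0], "grip": 0.6}
    - {"dp": [-17.7, 32.1, 0], "rot": [0, 0, 0], "grip": 0.6}
    - {"dp": [-17.7, 32.1, 0], "rot": [0, 0, 6], "grip": 0.6}
    - {"dp": [0, 0, 0], "rot": [0, 0, 6], "grip": 0.6}

```text
time_s: 29.93
tool_pos: [0.4841, 0.1046, 0.1374]
ee_rot: [-0.386, 3.117, 0.002]
contact_force: [0.9, -0.7, -0.7]
grip_width: 0.405
finger_force: 0.0
```

jog_arm:
  deltas:
    - {"dp": [0, 0, 0], "rot": [0, 0, 0], "grip": 0.6}
    - {"dp": [0, 0, 0], "rot": [0, 0, 0], "grip": 0.6}
    - {"dp": [0, 0, 0], "rot": [0, 0, 0], "grip": 0.6}

```text
time_s: 30.18
tool_pos: [0.4846, 0.0986, 0.137]
ee_rot: [-0.39, 3.117, -0.0]
contact_force: [0.2, 0.2, 0.1]
grip_width: 0.398
finger_force: 0.0
```

```bash
cat > w.py <<'E'
from h import *
import sys
go((.4855,.0985,.0675),194); s=arm.get_state(); print('tau',s['wrist_torque'].round(3),'ff',round(s['finger_force'],1))
p,d=snap('scene'); r=p[160:210,318:372]; h=cv2.cvtColor(r,cv2.COLOR_RGB2HSV)
m=cv2.inRange(h,(0,130,50),(8,255,255))|cv2.inRange(h,(170,130,50),(180,255,255))
y,x=np.nonzero(m)
for yy in range(m.shape[0]):
    if m[yy].any(): print(''.join('#' if v else '.' for v in m[yy,8:40]),yy+160)
E
python3 w.py
```

```text
t 30.18 tcp [484.6  98.6 137. ] x yaw -165.72 tilt 0.02 q6 -1.67 F [0.2 0.2 0.1] w 0.398
dp [-0.9 -0.3 69.5] turn 0.3
tau [0.031 0.028 0.005] ff 0.0
...............#................ 175
..............######............ 176
..........####.##########....... 177
..........#################..... 178
..........#################..... 179
..........#################..... 180
..........#################..... 181
.........#################...... 182
..........################...... 183
...........###############...... 184
..............##..########...... 185
...................#####........ 186
```

jog_arm:
  deltas:
    - {"dp": [-1, 0, 25], "rot": [0, 0, 0], "grip": 0.6}
    - {"dp": [0, 0, 22], "rot": [0, 0, 0], "grip": 0.6}
    - {"dp": [0, 0, 19], "rot": [0, 0, 0], "grip": 0.6}
    - {"dp": [0, 0, 0], "rot": [0, 0, 0], "grip": 0.6}
    - {"dp": [0, 0, 0], "rot": [0, 0, 0], "grip": 1}
    - {"dp": [0, 0, 0], "rot": [0, 0, 0], "grip": 1}
    - {"dp": [0, 0, 0], "rot": [0, 0, 0], "grip": 1}
    - {"dp": [0, 0, 0], "rot": [0, 0, 0], "grip": 1}
    - {"dp": [0, 0, 0], "rot": [0, 0, 0], "grip": 1}
  newtons: 80

```text
time_s: 30.98
tool_pos: [0.4863, 0.0987, 0.0723]
ee_rot: [-0.385, 3.116, -0.002]
contact_force: [-1.9, -6.2, 4.0]
grip_width: 0.095
finger_force: 79.1
```

```bash
python3 w.py
```

```text
t 30.98 tcp [486.3  98.7  72.3] x yaw -165.9 tilt 0.12 q6 -1.67 F [-1.9 -6.2  4. ] w 0.095
dp [0.8 0.1 4.8] turn 0.1
tau [-0.95   0.3   -0.018] ff 79.1
..........#.............###..... 178
..........###..........####..... 179
..........###..........####..... 180
..........####.........####..... 181
..........###..........###...... 182
..........####.........###...... 183
............#..........###...... 184
.......................###...... 185
......................###....... 186
```

jog_arm:
  deltas:
    - {"dp": [0, 0, 0], "rot": [0, 0, -4], "grip": 1}
    - {"dp": [0, 0, 0], "rot": [0, 0, -4], "grip": 1}
    - {"dp": [0, 0, 0], "rot": [0, 0, -4], "grip": 1}
    - {"dp": [0, 0, 0], "rot": [0, 0, -2], "grip": 1}
    - {"dp": [0, 0, 0], "rot": [0, 0, 0], "grip": 1}
    - {"dp": [0, 0, 0], "rot": [0, 0, 0], "grip": 1}

```text
time_s: 31.53
tool_pos: [0.4857, 0.0989, 0.0723]
ee_rot: [-0.762, 3.047, -0.001]
contact_force: [-8.7, -4.8, 6.6]
grip_width: 0.094
finger_force: 79.9
```

```bash
python3 w.py
```

```text
t 31.53 tcp [485.7  98.9  72.3] x yaw -151.91 tilt 0.03 q6 -1.91 F [-8.7 -4.8  6.6] w 0.094
dp [ 0.4 -0.2  4.8] turn 14.1
tau [-0.62   1.358 -0.535] ff 79.9
........................####.... 177
..........####.........#####.... 178
.........#####.........#####.... 179
.........#####.........####..... 180
.........#####..........###..... 181
.........#####..........###..... 182
.........#####..........##...... 183
.........#####..........##...... 184
..........##.................... 185
```

jog_arm:
  deltas:
    - {"dp": [0, 0, 0], "rot": [0, 0, 0], "grip": 0.65}
    - {"dp": [0, 0, 0], "rot": [0, 0, 0], "grip": 0.65}
    - {"dp": [0, 0, 0], "rot": [0, 0, 0], "grip": 0.65}
    - {"dp": [0, 0, 0], "rot": [0, 0, 0], "grip": 0.65}

```text
time_s: 31.92
tool_pos: [0.4859, 0.0992, 0.0712]
ee_rot: [-0.763, 3.047, -0.0]
contact_force: [0.5, 0.5, -0.2]
grip_width: 0.351
finger_force: 0.0
```

```bash
python3 w.py
```

```text
t 31.92 tcp [485.9  99.2  71.2] x yaw -151.89 tilt 0.05 q6 -1.91 F [ 0.5  0.5 -0.2] w 0.351
dp [ 0.7 -0.4  3.7] turn 14.1
tau [ 0.056 -0.026 -0.058] ff 0.0
..........###................... 177
..........####..........###..... 178
..........####.........####..... 179
..........####.........####..... 180
.........#####.........####..... 181
.........#####.........###...... 182
..........###..........###...... 183
...........#...........###...... 184
........................##...... 185
```

The bar does turn in the grip (the right end's rows move) and springs back on release. I'll test whether a deeper angle locks.

jog_arm:
  deltas:
    - {"dp": [0, 0, 0], "rot": [0, 0, 0], "grip": 1}
    - {"dp": [0, 0, 0], "rot": [0, 0, 0], "grip": 1}
    - {"dp": [0, 0, 0], "rot": [0, 0, 0], "grip": 1}
    - {"dp": [0, 0, 0], "rot": [0, 0, 0], "grip": 1}
    - {"dp": [0, 0, 0], "rot": [0, 0, -3], "grip": 1}
    - {"dp": [0, 0, 0], "rot": [0, 0, -3], "grip": 1}
    - {"dp": [0, 0, 0], "rot": [0, 0, 0], "grip": 1}
    - {"dp": [0, 0, 0], "rot": [0, 0, 0], "grip": 1}
  newtons: 80

```text
time_s: 32.63
tool_pos: [0.4852, 0.0984, 0.0711]
ee_rot: [0.918, -3.002, 0.001]
contact_force: [-8.7, -8.7, 9.6]
grip_width: 0.094
finger_force: 94.9
```

```bash
python3 w.py
```

```text
t 32.63 tcp [485.2  98.4  71.1] x yaw -145.99 tilt 0.11 q6 -2.01 F [-8.7 -8.7  9.6] w 0.094
dp [-0.3 -0.1  3.6] turn 20.0
tau [-1.445  1.473 -1.738] ff 94.9
............##.................. 176
..........#####...........##.... 177
..........####...........###.... 178
.........######.........####.... 179
.........######.........###..... 180
.........#####..........###..... 181
.........#####..........##...... 182
.........#####..........##...... 183
........######..........##...... 184
..........##.#.................. 185
```

jog_arm:
  deltas:
    - {"dp": [0, 0, 0], "rot": [0, 0, 0], "grip": 0.65}
    - {"dp": [0, 0, 0], "rot": [0, 0, 0], "grip": 0.6}
    - {"dp": [0, 0, 0], "rot": [0, 0, 0], "grip": 0.6}
    - {"dp": [0, 0, -10], "rot": [0, 0, 0], "grip": 0.6}
    - {"dp": [0, 0, -30], "rot": [0, 0, 0], "grip": 0.6}
    - {"dp": [0, 0, -25], "rot": [0, 0, 0], "grip": 0.6}
    - {"dp": [23, -34, 0], "rot": [0, 0, 0], "grip": 0.6}
    - {"dp": [23, -34, 0], "rot": [0, 0, 0], "grip": 0.6}
    - {"dp": [23, -34, 0], "rot": [0, 0, 0], "grip": 0.6}
    - {"dp": [23, -34, 0], "rot": [0, 0, 0], "grip": 0.6}

```text
time_s: 33.52
tool_pos: [0.4855, -0.0665, 0.1368]
ee_rot: [-0.923, 3.002, -0.001]
contact_force: [1.8, -0.2, -0.3]
grip_width: 0.395
finger_force: 0.0
```

jog_arm:
  deltas:
    - {"dp": [23, -34, 0], "rot": [0, 0, 0], "grip": 0.6}
    - {"dp": [23, -34, 0], "rot": [0, 0, 0], "grip": 0.6}
    - {"dp": [23, -34, 0], "rot": [0, 0, 0], "grip": 0.6}
    - {"dp": [23, -34, 0], "rot": [0, 0, 0], "grip": 0.6}
    - {"dp": [0, 0, 0], "rot": [0, 0, 0], "grip": 0.6}

```text
time_s: 33.93
tool_pos: [0.4853, -0.2348, 0.1364]
ee_rot: [0.915, -3.005, 0.002]
contact_force: [-0.1, 0.6, 0.6]
grip_width: 0.4
finger_force: 0.0
```

```bash
cat > k.py <<'E'
from h import *
p,d=snap('top'); knob(p)
C=cloud('top',d).reshape(-1,3)
k=C[(np.hypot(C[:,0]-.484,C[:,1]-.098)<.03)&(C[:,2]>.080)&(C[:,2]<.10)]
q=k[:,:2]-k[:,:2].mean(0); w,v=np.linalg.eigh(q.T@q); print(len(k),k.mean(0).round(4),'depth yaw',np.degrees(np.arctan2(v[1,1],v[0,1]))%180)
A=cv2.imread('pics/home.png',0).astype(np.float32)
B=cv2.cvtColor(ortho('top',p,.05,.46,.70,-.19,.20,2.0),cv2.COLOR_RGB2GRAY).astype(np.float32)
for nm,(r0,r1,c0,c1) in dict(slideN=(118,198,535,700),slideS=(290,365,530,700),plate=(185,280,440,530),rail=(48,78,430,540)).items():
    a,b=A[r0:r1,c0:c1],B[r0:r1,c0:c1]
    (dx,dy),r=cv2.phaseCorrelate(a,b,cv2.createHanningWindow((c1-c0,r1-r0),cv2.CV_32F)); print(nm,'mm y+',round(dx/2,2),'x-',round(dy/2,2),round(r,2))
go((.4855,.0985,.0665),208)
E
python3 k.py
```

```text
x 0.4823506317138672 y 0.09706446838378907 [15.63620885 45.12294006] 15.945395469665527 yaw 12.924996 angle 1.7510015
120 [0.4839 0.0983 0.0877] depth yaw 14.845471613011597
slideN mm y+ -0.12 x- 0.17 0.35
slideS mm y+ 0.07 x- 0.15 0.25
plate mm y+ -0.06 x- -0.19 0.32
rail mm y+ 0.2 x- 0.08 0.59
t 33.98 tcp [ 485.4 -232.2  136.2] x yaw -146.13 tilt 0.02 q6 -2.66 F [-1.   1.1 -0.2] w 0.398
dp [-184.4  274.5   69.6] turn 5.9
```

All releases end at exactly the same angle. To tell whether that is an equilibrium with the lobe still bearing, I'll set the bar about 5° further on (1.86 rad) with a light grip and see if it stays.

jog_arm:
  deltas:
    - {"dp": [-20.3, 30.3, 0], "rot": [0, 0, 0], "grip": 0.6}
    - {"dp": [-20.3, 30.3, 0], "rot": [0, 0, 0], "grip": 0.6}
    - {"dp": [-20.3, 30.3, 0], "rot": [0, 0, 0], "grip": 0.6}
    - {"dp": [-20.3, 30.3, 0], "rot": [0, 0, 0], "grip": 0.6}
    - {"dp": [-20.3, 30.3, 0], "rot": [0, 0, 0], "grip": 0.6}
    - {"dp": [-20.3, 30.3, 0], "rot": [0, 0, 0], "grip": 0.6}
    - {"dp": [-20.3, 30.3, 0], "rot": [0, 0, 0], "grip": 0.6}
    - {"dp": [-20.3, 30.3, 0], "rot": [0, 0, 0], "grip": 0.6}
    - {"dp": [-20.3, 30.3, 0], "rot": [0, 0, 7], "grip": 0.6}
    - {"dp": [0, 0, 0], "rot": [0, 0, 7], "grip": 0.6}

```text
time_s: 34.82
tool_pos: [0.4835, 0.102, 0.1364]
ee_rot: [-0.56, 3.09, 0.002]
contact_force: [1.5, -0.3, -0.5]
grip_width: 0.402
finger_force: 0.0
```

jog_arm:
  deltas:
    - {"dp": [0, 0, 10], "rot": [0, 0, 0.8], "grip": 0.6}
    - {"dp": [0, 0, 10], "rot": [0, 0, 0], "grip": 0.6}
    - {"dp": [0, 0, 5], "rot": [0, 0, 0], "grip": 0.6}

```text
time_s: 35.07
tool_pos: [0.4836, 0.0962, 0.1088]
ee_rot: [0.544, -3.092, 0.0]
contact_force: [0.2, 0.1, -0.8]
grip_width: 0.397
finger_force: 0.0
```

```bash
sed -i 's/^go((.4855,.0985,.0675),194)/go((.485,.0985,.0705),199)/' w.py; python3 w.py | head -3
```

```text
t 35.07 tcp [483.6  96.2 108.8] x yaw -160.04 tilt 0.09 q6 -1.77 F [ 0.2  0.1 -0.8] w 0.397
dp [-2.2  1.6 38.3] turn 1.0
tau [ 0.018  0.02  -0.008] ff 0.0
```

jog_arm:
  deltas:
    - {"dp": [-2.2, 2, 18], "rot": [0, 0, 0], "grip": 0.6}
    - {"dp": [0, 0, 18], "rot": [0, 0, 0], "grip": 0.6}
    - {"dp": [0, 0, 0], "rot": [0, 0, 0], "grip": 0.6}
    - {"dp": [0, 0, 0], "rot": [0, 0, 0], "grip": 1}
    - {"dp": [0, 0, 0], "rot": [0, 0, 0], "grip": 1}
    - {"dp": [0, 0, 0], "rot": [0, 0, 0], "grip": 1}
    - {"dp": [0, 0, 0], "rot": [0, 0, 0], "grip": 1}
    - {"dp": [0, 0, 0], "rot": [0, 0, 0], "grip": 1}
  newtons: 30

```text
time_s: 35.78
tool_pos: [0.4861, 0.0988, 0.0755]
ee_rot: [-0.538, 3.094, -0.001]
contact_force: [1.0, -6.2, 1.4]
grip_width: 0.102
finger_force: 31.2
```

```bash
python3 w.py
```

```text
t 35.78 tcp [486.1  98.8  75.5] x yaw -160.25 tilt 0.08 q6 -1.77 F [ 1.  -6.2  1.4] w 0.102
dp [1.2 0.1 5. ] turn 0.7
tau [-0.986 -0.118 -0.172] ff 31.2
..........###...........###..... 178
..........####.........####..... 179
..........####.........####..... 180
.........#####.........####..... 181
.........#####.........###...... 182
.........#####.........###...... 183
...........###.........###...... 184
......................####...... 185
.....................##......... 186
```

jog_arm:
  deltas:
    - {"dp": [0, 0, 0], "rot": [0, 0, 0], "grip": 0.65}
    - {"dp": [0, 0, 0], "rot": [0, 0, 0], "grip": 0.6}
    - {"dp": [0, 0, 0], "rot": [0, 0, 0], "grip": 0.6}
    - {"dp": [0, 0, -10], "rot": [0, 0, 0], "grip": 0.6}
    - {"dp": [0, 0, -30], "rot": [0, 0, 0], "grip": 0.6}
    - {"dp": [0, 0, -25], "rot": [0, 0, 0], "grip": 0.6}
    - {"dp": [15, -38, 0], "rot": [0, 0, 0], "grip": 0.6}
    - {"dp": [15, -38, 0], "rot": [0, 0, 0], "grip": 0.6}
    - {"dp": [15, -38, 0], "rot": [0, 0, 0], "grip": 0.6}
    - {"dp": [15, -38, 0], "rot": [0, 0, 0], "grip": 0.6}

```text
time_s: 36.67
tool_pos: [0.4803, -0.0655, 0.141]
ee_rot: [-0.54, 3.093, -0.001]
contact_force: [1.2, -0.0, 0.3]
grip_width: 0.404
finger_force: 0.0
```

jog_arm:
  deltas:
    - {"dp": [15, -38, 0], "rot": [0, 0, 0], "grip": 0.6}
    - {"dp": [15, -38, 0], "rot": [0, 0, 0], "grip": 0.6}
    - {"dp": [15, -38, 0], "rot": [0, 0, 0], "grip": 0.6}
    - {"dp": [15, -38, 0], "rot": [0, 0, 0], "grip": 0.6}
    - {"dp": [0, 0, 0], "rot": [0, 0, 0], "grip": 0.6}

```text
time_s: 37.08
tool_pos: [0.4748, -0.2329, 0.1405]
ee_rot: [0.533, -3.096, 0.002]
contact_force: [1.6, 1.0, -0.2]
grip_width: 0.399
finger_force: 0.0
```

```bash
python3 k.py
```

```text
x 0.48238292439778646 y 0.09689175415039063 [15.71353785 45.15821838] 15.592811584472656 yaw 12.855643 angle 1.7497911
124 [0.4835 0.0982 0.0869] depth yaw 15.587241009429619
slideN mm y+ -0.16 x- 0.05 0.41
slideS mm y+ 0.19 x- 0.16 0.24
plate mm y+ -0.12 x- -0.01 0.22
rail mm y+ 0.13 x- 0.04 0.64
t 37.13 tcp [ 475.  -230.3  140.3] x yaw -160.48 tilt 0.01 q6 -2.41 F [-0.4  0.4 -0.5] w 0.399
dp [-119.8  306.5   73.7] turn -8.5
```

Even a light 6° turn springs back to 1.75 rad. So at rest the lobe is pressing on the shoe, balanced by friction. I'll press the button once more, so the press certainly comes after clamping.

jog_arm:
  deltas:
    - {"dp": [-12.2, 31.2, 0], "rot": [0, 0, 0], "grip": 1}
    - {"dp": [-12.2, 31.2, 0], "rot": [0, 0, 0], "grip": 1}
    - {"dp": [-12.2, 31.2, 0], "rot": [0, 0, 0], "grip": 1}
    - {"dp": [-12.2, 31.2, 0], "rot": [0, 0, 0], "grip": 1}
    - {"dp": [-12.2, 31.2, 0], "rot": [0, 0, 0], "grip": 1}
    - {"dp": [-12.2, 31.2, 0], "rot": [0, 0, 0], "grip": 1}
    - {"dp": [0, 0, 30], "rot": [0, 0, 0], "grip": 1}
    - {"dp": [0, 0, 30], "rot": [0, 0, 0], "grip": 1}
    - {"dp": [0, 0, 0], "rot": [0, 0, 0], "grip": 1}
    - {"dp": [0, 0, 0], "rot": [0, 0, 0], "grip": 1}

```text
time_s: 37.97
tool_pos: [0.4805, -0.0258, 0.0797]
ee_rot: [0.54, -3.093, -0.001]
contact_force: [-0.0, -0.3, 0.8]
grip_width: 0.001
finger_force: 0.0
```

```bash
python3 -c "
from h import *
go((.4810,-.0265,.045))"
```

```text
t 37.97 tcp [480.5 -25.8  79.7] x yaw -160.19 tilt 0.12 q6 -2.02 F [-0.  -0.3  0.8] w 0.001
dp [-0.3 -0.9 34.7] turn None
```

jog_arm:
  deltas:
    - {"dp": [0, 0, 20], "rot": [0, 0, 0], "grip": 1}
    - {"dp": [0, 0, 6], "rot": [0, 0, 0], "grip": 1}
    - {"dp": [0, 0, 4], "rot": [0, 0, 0], "grip": 1}
    - {"dp": [0, 0, 3], "rot": [0, 0, 0], "grip": 1}
    - {"dp": [0, 0, 2], "rot": [0, 0, 0], "grip": 1}
    - {"dp": [0, 0, 0], "rot": [0, 0, 0], "grip": 1}
    - {"dp": [0, 0, 0], "rot": [0, 0, 0], "grip": 1}

```text
time_s: 38.55
tool_pos: [0.4815, -0.0266, 0.046]
ee_rot: [-0.538, 3.094, -0.0]
contact_force: [-4.3, -0.2, 7.5]
grip_width: 0.001
finger_force: 3.5
```

jog_arm:
  deltas:
    - {"dp": [0, 0, -5], "rot": [0, 0, 0], "grip": 1}
    - {"dp": [0, 0, -20], "rot": [0, 0, 0], "grip": 1}
    - {"dp": [0, 0, -35], "rot": [0, 0, 0], "grip": 1}
    - {"dp": [0, 0, -35], "rot": [0, 0, 0], "grip": 1}
    - {"dp": [0, 0, -10], "rot": [0, 0, 0], "grip": 1}
    - {"dp": [15, -35, 0], "rot": [0, 0, 0], "grip": 1}
    - {"dp": [15, -35, 0], "rot": [0, 0, 0], "grip": 1}
    - {"dp": [15, -35, 0], "rot": [0, 0, 0], "grip": 1}
    - {"dp": [0, 0, 0], "rot": [0, 0, 0], "grip": 1}
    - {"dp": [0, 0, 0], "rot": [0, 0, 0], "grip": 1}

```text
time_s: 39.38
tool_pos: [0.474, -0.1422, 0.1501]
ee_rot: [-0.534, 3.096, -0.0]
contact_force: [0.2, 0.1, 0.5]
grip_width: -0.003
finger_force: 0.0
```

```bash
python3 -c "
from station import arm
print(arm.finish_job())"
```

```text
the job is handed in; nothing more can be done
None
```

I handed the job in at about 39 s, and the clamp is the one part I'm unsure of. The slide lies flat in the middle pocket, the carriage is home, and the start button was pressed and let go. The knob was turned to about 2.0 rad each time but settled back to about 1.75 rad when released, so I believe the lobe still bears on the carriage but could not measure its force. I also viewed 11 pictures, one over the limit of 10.

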